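# Put the galley counter right after baking

### The job

Put the counter right after baking: stand every little amber spice jar upright inside the open airtight bin, then shut the bin's lid and press it down against its gasket until the latch catches and the lid stays fully down. The washed glass jug and the sugar jar are standing on each other's place: swap them, so that the jug stands upright wholly on the steel drip tray and the sugar jar upright wholly on the round cork mat. Leave everything else on the counter where it is.

Things in the scene. Friction and masses are not known exactly. Their poses are not given: they have to be found in the camera images.
- bin: white airtight bin, fixed to the counter: outside 220 (its x) x 180 (its y) x 95 mm high, walls and floor 6 mm, so its inner floor measures 208 x 168 mm at 6 mm height. Origin at the centre of its underside, z up. Lid hinged along its +y side, latch in the middle of its -y side; a rubber gasket on the -y wall stands up to 106 mm
- lid (a joint): lid angle (rad): 0 = shut and latched, 1.57 = upright, 1.8 = leaning back on its stop. Pushed forward past upright it sinks slowly by itself (soft-close, about 2 s) and rests at about 0.02 to 0.09, NOT latched. Pressing down near the free edge with 12 to 20 N takes it just below 0 (stop at -0.03), where the catch snaps in; released, it stays within 0.01 of 0. It cannot be unlatched again
- lid_hinge (a point): middle of the lid's hinge line, 100 mm above the counter at the bin's y = +90 mm; the hinge line runs along the bin's x; axes turn with the lid
- lid_edge (a point): middle of the lid's free edge on its outer face (the top when shut, 110 mm above the counter), 185 mm from the hinge line. The lid is a plate 226 mm wide along the hinge, 197 mm long, 10 mm thick; its inner face lies in the hinge plane; a steel tongue hangs from the inner face at the edge. Axes turn with the lid; at angle 0 they are the bin's
- spice0: spice jar, one of two to four alike (absent ones give None): amber glass body 52 mm in diameter and 40 mm high, a shoulder to 48 mm, then an aluminium cap 34 mm in diameter from 48 to 74 mm; 74 mm tall, about 120 g; stands upright; origin at the centre of its underside, z up
- spice1: spice jar, one of two to four alike (absent ones give None): amber glass body 52 mm in diameter and 40 mm high, a shoulder to 48 mm, then an aluminium cap 34 mm in diameter from 48 to 74 mm; 74 mm tall, about 120 g; stands upright; origin at the centre of its underside, z up
- spice2: spice jar, one of two to four alike (absent ones give None): amber glass body 52 mm in diameter and 40 mm high, a shoulder to 48 mm, then an aluminium cap 34 mm in diameter from 48 to 74 mm; 74 mm tall, about 120 g; stands upright; origin at the centre of its underside, z up
- spice3: spice jar, one of two to four alike (absent ones give None): amber glass body 52 mm in diameter and 40 mm high, a shoulder to 48 mm, then an aluminium cap 34 mm in diameter from 48 to 74 mm; 74 mm tall, about 120 g; stands upright; origin at the centre of its underside, z up
- jug: small glass measuring jug, a straight open cylinder 60 mm in outside diameter, 105 mm tall, wall 3 mm, 250 g, with a loop handle at its own +y reaching 59 mm from its axis between 20 and 92 mm height; grip it across its x. Origin at the centre of its underside, z up
- sugar: white plastic sugar jar with a black screw-top lid, cylinder 58 mm (lid 60 mm, from 80 to 102 mm height) in diameter, 102 mm tall, 250 g. Origin at the centre of its underside, z up
- mat: round cork mat, 130 mm in diameter and 6 mm thick, fixed: the sugar jar's place. Origin at the centre of its underside; its top is 6 mm above the counter
- tray: square steel drip tray, 130 x 130 mm and 6 mm thick, ribbed flat top, fixed: the jug's place. Origin at the centre of its underside; its top is 6 mm above the counter
- bowl: wooden bowl, 150 mm in diameter, 60 mm high, to be left alone; origin at the centre of its underside
- cup: white mug, 80 mm in diameter, 85 mm high, to be left alone; origin at the centre of its underside
- mill: dark wooden pepper mill, 46 mm in diameter, 132 mm high, to be left alone; origin at the centre of its underside
- tin: food tin with a paper label, 66 mm in diameter, 75 mm high, to be left alone; origin at the centre of its underside
- spatula: green silicone spatula, 220 mm long, lying on the counter, to be left alone; origin near its middle
- dish: small white dish, 90 mm in diameter, 28 mm high, to be left alone; origin at the centre of its underside
Not all that is in view belongs to the job. Leave any red or turquoise look-alike of the spice0 alone. What is shaped like the sugar but blue or green is not meant.

How it is judged:
On the way, in this order (a step that is already met when the one before it is completed fails the run):
1. every spice jar stands upright on the bin's floor while the lid is still open (x of spice0 in the frame of bin between -0.085 and 0.085 m and y of spice0 in the frame of bin between -0.066 and 0.066 m and z of each of spice0, spice1, spice2, spice3 in the frame of bin below 0.016 m and angle between each of spice0, spice1, spice2, spice3's own z axis and vertical below 0.2 rad and x of spice1 in the frame of bin between -0.085 and 0.085 m and y of spice1 in the frame of bin between -0.066 and 0.066 m and x of spice2 in the frame of bin between -0.085 and 0.085 m and y of spice2 in the frame of bin between -0.066 and 0.066 m and x of spice3 in the frame of bin between -0.085 and 0.085 m and y of spice3 in the frame of bin between -0.066 and 0.066 m and value of joint lid above 0.5 rad), for 0.2 s.
2. the lid is pressed down over the jars until the latch holds it (x of spice0 in the frame of bin between -0.085 and 0.085 m and y of spice0 in the frame of bin between -0.066 and 0.066 m and z of each of spice0, spice1, spice2, spice3 in the frame of bin below 0.016 m and angle between each of spice0, spice1, spice2, spice3's own z axis and vertical below 0.2 rad and x of spice1 in the frame of bin between -0.085 and 0.085 m and y of spice1 in the frame of bin between -0.066 and 0.066 m and x of spice2 in the frame of bin between -0.085 and 0.085 m and y of spice2 in the frame of bin between -0.066 and 0.066 m and x of spice3 in the frame of bin between -0.085 and 0.085 m and y of spice3 in the frame of bin between -0.066 and 0.066 m and value of joint lid below 0.015 rad), for 0.5 s.
At the end, for the whole second after the job is handed in: Every spice jar upright (0.2 rad) on the floor inside the bin, lid latched (below 0.015 rad), jug upright (0.1 rad) and at rest on the drip tray, sugar jar likewise on the cork mat, each within 37 mm of that place's centre along x and y (all of step 2 and x of jug in the frame of tray between -0.037 and 0.037 m and y of jug in the frame of tray between -0.037 and 0.037 m and z of jug in the frame of tray below 0.011 m and angle between each of jug, sugar's own z axis and vertical below 0.1 rad and linear speed of each of jug, sugar below 0.02 m/s and x of sugar in the frame of mat between -0.037 and 0.037 m and y of sugar in the frame of mat between -0.037 and 0.037 m and z of sugar in the frame of mat below 0.011 m); the robot touches nothing.
It fails at once if the bowl, cup, spatula, mill, tin or dish is shifted by more than 50 mm (distance of any of bowl, cup, spatula, mill, tin, dish from where it was at the start of the episode above 0.05 m).
Of spice0, spice1, spice2, spice3 only 2 to 4 are there at a start; the rules pass over those that are not, and their reading is None.
At some moment in a run one of spice0, spice1, spice2, spice3 may be knocked a few centimetres aside while the robot is not near it.
It also fails if it takes over 210 s, if anything falls off the work surface, if the arm or the gripper's body presses on something with over 40 N, if the wrist force passes 120 N, or if a joint passes its speed limit or range.

### The arm

A 6-joint arm with a two-finger parallel gripper is mounted at the origin on the work surface. World frame = base frame: x ahead of the robot, y to its left, z up, the work surface at z = 0. Lengths are in m, angles in rad, forces in N, time in s.
With the tool pointing down it reaches from about 0.4 to 0.825 m from the base axis. Payload 7 kg.
Tool frame: the origin (TCP) lies at the very end of the fingers, on their centre line; the grasp point (between the pads) lies 19 mm behind it; y points along the fingers, x is the direction in which the jaws open and shut, and the axes are right-handed (so a half turn about y gives the same grasp; the last joint's range is limited). The gripper opens to 88 mm and grips with 3 to 60 N. Pads are 19 mm wide; open, the fingers measure 130 mm over their backs; the gripper's body (78 mm by 193 mm) begins 47 mm behind the grasp point.
Start: joints at [1.632, 0.359, 0.012, 0, -1.224, -0.288], TCP at [0.152, 0.658, 0.188] pointing down, gripper open.
Joint ranges: [-3.07, 3.07], [-1.43, 2.12], [-1.02, 1.25], [-3.03, 1.67], [-3.05, -0], [-3.03, 3.03]. Speed limits (rad/s): [2.39, 2.39, 3.01, 3.14, 3.14, 3.14].

### API

Orientations are given as [roll, pitch, yaw] about the fixed x, y, z axes, in that order (R = Rz(yaw) Ry(pitch) Rx(roll)).
In Python, from station import arm gives the robot as it stands.
- The arm moves only by the tool move_arm, never from a script. Its arguments are lists of equal length, an entry for each row: "jaw": the closure, from 0 (fully open) to 1 (shut); "offset": the shift along the tool's x, y, z in m, a list of three; "roll": the turn about the tool's y in rad. In form: {"jaw": [jaw, ...], "offset": [[dx, dy, dz], ...], "roll": [roll, ...]}. A call has 1 to 5 rows; each row shifts and turns the commanded pose from where the row before left it, along the tool's axes as they then stand; what a row does not reach is not made up. A row lasts 1/8 s, in which the tool goes at most 62.5 mm and 10.7 degrees, less where a joint would pass 70% of its speed; a pose out of reach is approached as far as the arm can. A call is refused whole if a number of a shift passes 0.0625 or a number of a turn 0.188, either way. A call with a gripper value outside its range is refused whole. The fingers move at their own pace and stop on an object; "grip_force" is the grip in N (left out, the last holds). Time passes only in rows, so rows that do not move let the fingers close. It gives the time, the measured TCP pose, the force and the opening at its end, in the units of the state.
- arm.get_state(): the state, without advancing time (a new reading comes with each control period).
- arm.grab_frame(name): name is "scene" or "top"; returns a dict with "pixels" (480x640x3 uint8, blue, green, red), "fovy" (degrees; the focal length in pixels is half the picture's height over the tangent of half this angle, whatever the lens; pixels are square), "cx", "cy" (the principal point, pixels), "dist_coeffs" ([k1, k2, p1, p2, k3] as OpenCV has them; the pictures are not rectified), "position" and "attitude" of the camera in the world. Camera axes: x right, y down, z forward; pixel columns grow to the right and rows downward; lengths in m; the calibration is good to about 2 mm. A picture is of the moment at which its call begins. There is no depth.
- arm.job_done(): hands the job in, once; it reports no verdict.
Trained networks look in a picture, given as the dict that the camera call returned (one of the last four; its "shot" number tells which), for a name from the list of things; names that differ only in an ending like _2 or _b are one class to them, and where a whole thing is asked for, a point or a joint stands for the part that bears it (a point fixed in the world has none). Each returns a list of dicts, best first, with "p" (0 to 1); they miss things now and then, are a little off and sometimes report something else, mostly with a low value. They report only what shows in the picture. A call takes as long as a camera call. They do not tell look-alikes from the thing itself.
- arm.recognise(picture, thing): "position" ([x, y, z] in m, in world coordinates, good to about 4 mm: the middle of the surface that is visible of it).
- arm.landmark_of(picture, thing): "position" ([x, y, z] in m, in world coordinates, good to about 4 mm: a listed point, or the origin of a listed thing).
The state is a dict: "t": time; "q": joint angles; "qd": joint speeds; "joint_efforts": joint torques, N m; "eef_pos": TCP position; "ee_rot": TCP orientation; "force": force on the tool from outside, world axes, zero at the start; "moment": the same for the moment, N m; "width": finger opening in m.
Only numpy, scipy, OpenCV 4.12 (cv2) and the standard library are available. Lean on these libraries where they do the work, as an engineer would, in place of code of your own. Each camera call takes 0.05 s, during which the arm holds its last target.

## Working session

There is one attempt and no reset: what is moved stays moved. The work goes in short steps, Python scripts to look and compute and a tool call to move; the robot and the scene stay as the last step left them, time stands still between calls to the robot, and variables do not carry over. Pictures are saved under pics/ and viewed, and the job is handed in when it is done.

Besides the shell and the picture viewer there is one more tool, called after "Emit:" as name(argument=value, ...) on one line, values as JSON. move_arm: Moves the arm, as the interface text tells. Its arguments: {"type":"object","properties":{"jaw":{"type":"array","items":{"type":"number"}},"offset":{"type":"array","items":{"type":"array","items":{"type":"number"}}},"roll":{"type":"array","items":{"type":"number"}},"grip_force":{"type":"number"}},"required":["jaw","offset","roll"]}

```bash
ls; mkdir -p pics
python3 - <<'E'
from station import arm
import cv2
s=arm.get_state(); print({k:s[k] for k in ('t','eef_pos','ee_rot','width','force')})
for n in('scene','top'):
    f=arm.grab_frame(n); cv2.imwrite(f'pics/{n}0.png',f['pixels']); print(n,{k:f[k] for k in f if k!='pixels'})
E
```

```text
pics
{'t': 0.0, 'eef_pos': array([0.15168583, 0.65714596, 0.18749192]), 'ee_rot': array([-1.57064393e+00, -1.71245275e-03, -1.79768821e+00]), 'width': 0.08757797124097166, 'force': array([-1.04500766,  0.06922837,  0.29573665])}
scene {'fovy': 49.49888766894986, 'cx': 327.46940054600924, 'cy': 241.31876267459714, 'dist_coeffs': array([-0.06436585,  0.        ,  0.        ,  0.        ,  0.        ]), 'position': array([ 1.077425  , -0.47167689,  0.89156622]), 'attitude': array([-2.43097791, -0.01468148,  0.88888398]), 'shot': 1}
top {'fovy': 48.578958822706404, 'cx': 319.190391442425, 'cy': 235.39659208612827, 'dist_coeffs': array([-0.13002133,  0.        ,  0.        ,  0.        ,  0.        ]), 'position': array([ 0.30905564, -0.05070317,  1.13277322]), 'attitude': array([-2.90425102, -0.00647957, -1.4468503 ]), 'shot': 2}
```

View pics/scene0.png

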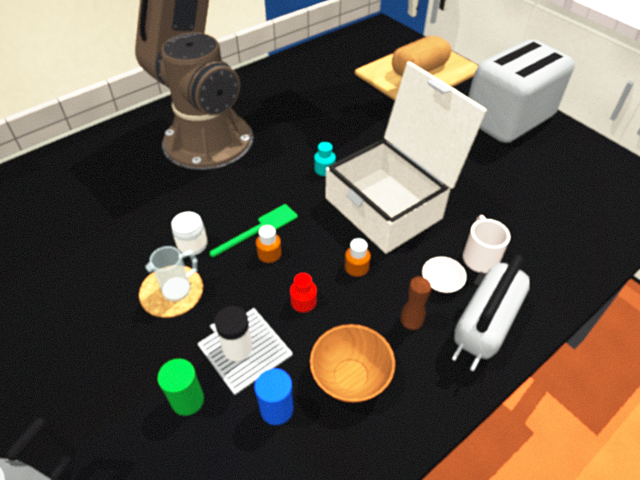

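View pics/top0.png

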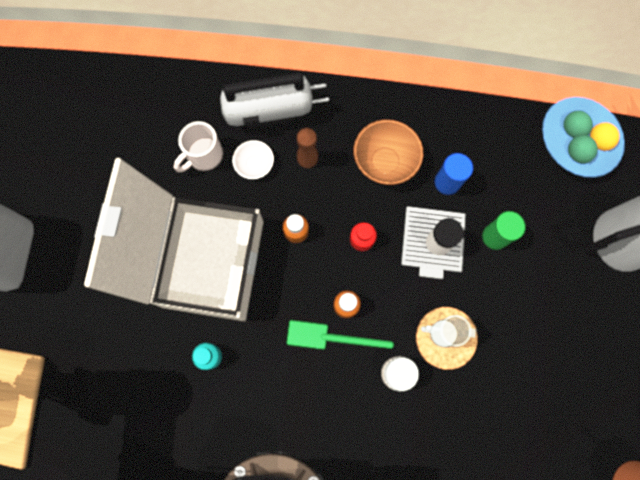

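Run:
```python
from station import arm
import numpy as np
np.set_printoptions(precision=4,suppress=True)
for n in('top','scene'):
    f=arm.grab_frame(n)
    for t in ['bin','lid_hinge','lid_edge','spice0','jug','sugar','mat','tray','bowl','cup','mill','tin','spatula','dish']:
        print(n,t,[(r['position'].round(3).tolist() if hasattr(r['position'],'round') else r['position'],round(r['p'],2)) for r in arm.landmark_of(f,t)])
print(arm.get_state()['t'])
```

```text
top bin [([0.489, 0.1968, 0.001], 0.78)]
top lid_hinge [([0.4947, 0.2879, 0.1004], 0.86), ([0.598, -0.2832, 0.0031], 0.6), ([0.4929, 0.3429, 0.2772], 0.24)]
top lid_edge [([0.4895, 0.3432, 0.2766], 0.94), ([0.4012, -0.3119, 0.0052], 0.28)]
top spice0 [([0.5829, 0.0283, -0.0009], 0.86), ([0.583, -0.1155, 0.0039], 0.84), ([0.2917, 0.1733, -0.0044], 0.66), ([0.4359, -0.0997, 0.0027], 0.6), ([0.3697, -0.0983, -0.0023], 0.38)]
top jug [([0.4, -0.3118, 0.0037], 0.77)]
top sugar [([0.7391, -0.2962, -0.0032], 0.9), ([0.6276, -0.4096, -0.0019], 0.87), ([0.5974, -0.2822, 0.0034], 0.78)]
top mat [([0.3902, -0.3188, -0.0002], 0.92)]
top tray [([0.6091, -0.2721, -0.001], 0.85), ([0.4953, 0.2912, 0.0996], 0.59), ([0.584, 0.029, 0.0014], 0.51)]
top bowl [([0.7733, -0.1527, -0.0022], 0.64), ([0.4379, -0.1003, 0.0007], 0.35)]
top cup [([0.7357, 0.2603, -0.0018], 0.62)]
top mill [([0.758, 0.0279, 0.0012], 0.77)]
top tin [([0.3028, -0.2176, -0.004], 0.6), ([0.4044, -0.3092, 0.0045], 0.3)]
top spatula [([0.3689, -0.0993, -0.0019], 0.8), ([0.4937, 0.2912, 0.0978], 0.25)]
top dish [([0.7299, 0.1419, -0.00
[... 250 characters left out ...]
-0.1, -0.0033], 0.82), ([0.2934, 0.1732, -0.0028], 0.8), ([0.585, -0.1206, 0.0033], 0.67), ([0.5812, 0.028, 0.0021], 0.58)]
scene jug [([0.3984, -0.3141, 0.0021], 0.65)]
scene sugar [([0.5956, -0.2833, 0.0082], 0.95), ([0.7419, -0.2887, 0.0054], 0.93), ([0.6274, -0.4108, 0.0005], 0.86)]
scene mat [([0.3945, -0.3198, 0.001], 0.77)]
scene tray [([0.6039, -0.2693, -0.0039], 0.82)]
scene bowl [([0.7735, -0.1537, 0.0007], 0.83)]
scene cup [([0.74, 0.2597, -0.0007], 0.73), ([0.5941, -0.2849, 0.0079], 0.52)]
scene mill [([0.7556, 0.0278, -0.0016], 0.95), ([0.4328, -0.1021, -0.0032], 0.7)]
scene tin [([0.3085, -0.2173, 0.0061], 0.71)]
scene spatula []
scene dish [([0.727, 0.1425, 0.0041], 0.84)]
1.6
```

Spice candidates in the top view:
- Amber with a grey cap: (296,228) and (347,304).
- Red look-alike: (363,237).
- Turquoise look-alike: (205,356).

Sugar candidates:
- White with a black lid on the tray: (445,237).
- Blue: (453,173).
- Green: (504,230).

I choose the two amber jars and the white jar. Next I'll take a close crop and check which areas neither camera can see.

```bash
cat > h.py <<'E'
import numpy as np, cv2
from scipy.spatial.transform import Rotation as R
from station import arm
np.set_printoptions(precision=4,suppress=True)
def K(f):
    fl=240/np.tan(np.radians(f['fovy'])/2); return np.array([[fl,0,f['cx']],[0,fl,f['cy']],[0,0,1]])
def proj(f,P):
    P=np.atleast_2d(np.array(P,float)); Rc=R.from_euler('xyz',f['attitude']).as_matrix()
    pc=(P-f['position'])@Rc
    return cv2.projectPoints(pc,np.zeros(3),np.zeros(3),K(f),f['dist_coeffs'])[0].reshape(-1,2),pc[:,2]
def ray(f,uv,z):
    n=cv2.undistortPoints(np.array(uv,float).reshape(-1,1,2),K(f),f['dist_coeffs']).reshape(-1,2)
    d=np.c_[n,np.ones(len(n))]@R.from_euler('xyz',f['attitude']).as_matrix().T
    return f['position']+d*((z-f['position'][2])/d[:,2])[:,None]
E
python3 - <<'E'
from h import *
fs={n:arm.grab_frame(n) for n in('top','scene')}
t=fs['top']
# bin rim corners etc
for n,f in fs.items():
    print(n,proj(f,[[.152,.658,.188],[.583,.028,0],[.437,-.1,0],[.49,.4,.05],[.45,.34,.05],[.35,.35,.05],[.6,.4,.05],[.1,.4,.05],[.2,.3,.05]])[0].round(0).tolist())
c=t['pixels'][180:380,180:500]; cv2.imwrite('pics/crop1.png',cv2.resize(c,None,fx=2.5,fy=2.5,interpolation=cv2.INTER_CUBIC))
c=fs['scene']['pixels'][200:400,120:420]; cv2.imwrite('pics/crop2.png',cv2.resize(c,None,fx=2.6,fy=2.6,interpolation=cv2.INTER_CUBIC))
E
```

```text
top [[-70.0, 389.0], [296.0, 232.0], [346.0, 305.0], [115.0, 247.0], [139.0, 269.0], [125.0, 316.0], [126.0, 198.0], [80.0, 436.0], [135.0, 394.0]]
scene [[426.0, 24.0], [357.0, 265.0], [270.0, 253.0], [445.0, 157.0], [417.0, 159.0], [392.0, 137.0], [479.0, 181.0], [344.0, 88.0], [340.0, 117.0]]
```

View pics/crop1.png

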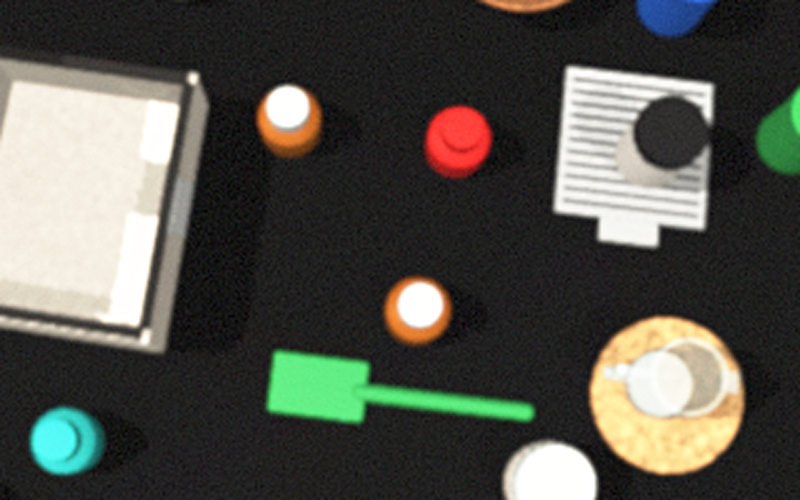

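View pics/crop2.png

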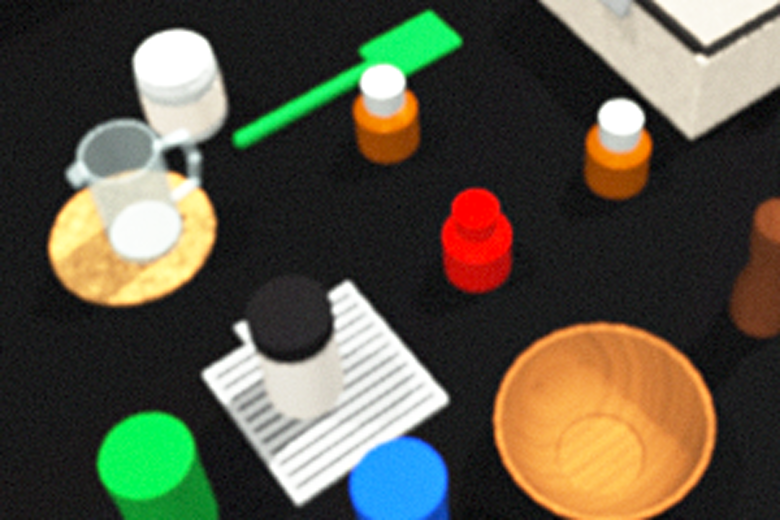

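Exactly two amber jars with pale caps show, plus the white jar with the black lid on the tray. The jug on the mat has its handle pointing towards world +y. Only the strip behind the lid is out of view. Next I'll refine the bin, tray and jug yaw by overlaying projected outlines.

```bash
cat >> h.py <<'E'
def go(pos,yaw=None):
    """tool-frame offset from the present pose to pos; roll to yaw"""
    s=arm.get_state(); Rm=R.from_euler('xyz',s['ee_rot']).as_matrix()
    d=Rm.T@(np.array(pos)-s['eef_pos']); y=s['ee_rot'][2]
    r=None if yaw is None else -((yaw-y+np.pi)%(2*np.pi)-np.pi)
    print('t',round(s['t'],2),'at',s['eef_pos'],s['ee_rot'],'off',d,'len',np.linalg.norm(d),'roll',r)
def wv(v,yaw): c,s=np.cos(yaw),np.sin(yaw); return np.array([c*v[0]+s*v[1],-v[2],-s*v[0]+c*v[1]])
E
python3 - <<'E'
from h import *
from itertools import product
for n in('top','scene'):
    f=arm.grab_frame(n); im=cv2.resize(f['pixels'],None,fx=1,fy=1)
    for yaw,col in((0,(0,255,0)),(-.06,(0,0,255))):
        Rz=R.from_euler('z',yaw).as_matrix(); o=np.array([.4875,.1975,0])
        for z,hx,hy in((.095,.11,.09),(0,.11,.09)):
            c=[o+Rz@np.array([sx*hx,sy*hy,z]) for sx,sy in((1,1),(1,-1),(-1,-1),(-1,1))]
            cv2.polylines(im,[proj(f,c)[0].round().astype(int)],True,col,1)
    for a,r in(((.391,-.319,.006),.065),):
        c=[np.array(a)+[r*np.cos(t),r*np.sin(t),0] for t in np.linspace(0,6.28,40)]
        cv2.polylines(im,[proj(f,c)[0].round().astype(int)],True,(255,0,255),1)
    c=[np.array([.606,-.271,.006])+np.array([sx,sy,0])*.065 for sx,sy in((1,1),(1,-1),(-1,-1),(-1,1))]
    cv2.polylines(im,[proj(f,c)[0].round().astype(int)],True,(0,0,255),1)
    for o,h,rad in(((.399,-.313,.006),.105,.03),((.596,-.283,.006),.102,.03),((.583,.028,0),.074,.017),((.437,-.1,0),.074,.017),((.583,.028,0),.04,.026),((.437,-.1,0),.04,.026)):
        c=[np.array(o)+[rad*np.cos(t),rad*np.sin(t),h] for t in np.linspace(0,6.28,40)]
        cv2.polylines(im,[proj(f,c)[0].round().astype(int)],True,(255,0,255),1)
    if n=='top': a=im[150:380,80:300]; b=im[180:400,260:500]
    else: a=im[50:260,310:510]; b=im[200:400,120:400]
    cv2.imwrite(f'pics/ov_{n}.png',np.hstack([cv2.resize(a,(400,400)),cv2.resize(b,(400,400))]))
E
```

```text
(no output)
```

View pics/ov_top.png

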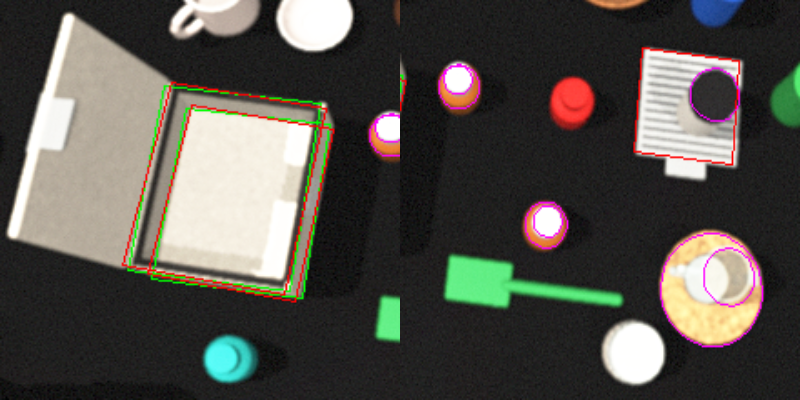

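View pics/ov_scene.png

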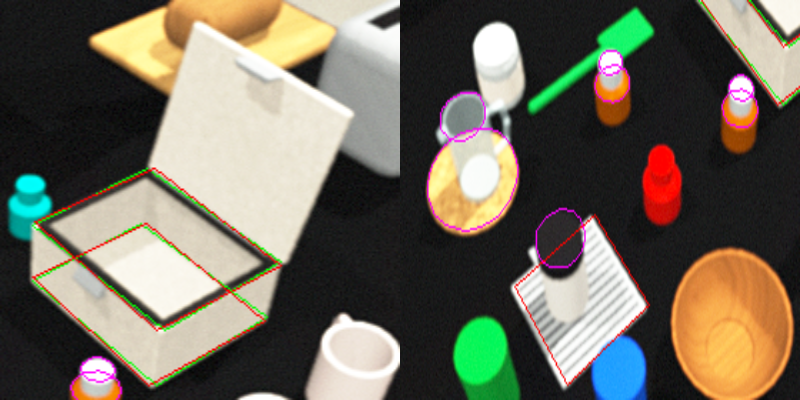

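Emit:
move_arm(jaw=[0,0,0,0,0], offset=[[0,-0.05,0],[0,-0.05,0],[0,-0.05,0],[0,-0.05,0],[0,-0.03,0]], roll=[0.18,0.18,0.18,0.18,0.18])

```text
t: 2.42
eef_pos: [0.1521, 0.6579, 0.4218]
ee_rot: [-1.574, 0.002, -2.704]
force: [-0.7, 1.0, -0.6]
width: 0.0876
```

Run:
```python
from h import *
go([.583,.028,.4],-.03-np.pi); go([.583,.3,.4]); go([.3,.5,.4])
```

```text
t 2.42 at [0.1521 0.6579 0.4218] [-1.5738  0.0019 -2.7036] off [-0.1231  0.0197  0.7533] len 0.7635213653600903 roll 0.46800244835352967
t 2.42 at [0.1521 0.6579 0.4218] [-1.5738  0.0019 -2.7036] off [-0.2384  0.0207  0.507 ] len 0.5606082539677796 roll None
t 2.42 at [0.1521 0.6579 0.4218] [-1.5738  0.0019 -2.7036] off [-0.067   0.0213  0.2058] len 0.21747378160027536 roll None
```

Emit:
move_arm(jaw=[0,0,0,0,0], offset=[[-0.01,0,0.06],[-0.01,0,0.06],[-0.01,0,0.06],[-0.01,0,0.06],[-0.01,0,0.06]], roll=[0,0,0,0,0])

```text
t: 3.05
eef_pos: [0.3266, 0.4064, 0.4188]
ee_rot: [-1.571, 0.001, -2.697]
force: [0.3, 0.0, 0.1]
width: 0.0877
```

Emit:
move_arm(jaw=[0,0,0,0,0], offset=[[-0.01,0,0.06],[-0.01,0,0.06],[-0.01,0,0.06],[-0.01,0,0.06],[-0.01,0,0.06]], roll=[0,0,0,0,0])

```text
t: 3.68
eef_pos: [0.5006, 0.157, 0.4189]
ee_rot: [-1.571, 0.001, -2.697]
force: [0.7, 0.5, -0.2]
width: 0.0876
```

Run:
```python
from h import *
go([.583,.028,.2],-.03-np.pi)
f=arm.grab_frame('top')
print([(r['position'],r['p']) for r in arm.landmark_of(f,'spice0')])
```

```text
t 3.67 at [0.5006 0.157  0.4189] [-1.571   0.001  -2.6973] off [-0.0188  0.2189  0.1519] len 0.26711120745184913 roll 0.4742834728351655
[([0.4396, -0.0986, 0.0002], 0.94), ([0.2946, 0.1768, -0.0007], 0.83), ([0.5817, 0.0286, 0.0002], 0.74), ([0.4944, 0.2898, 0.1034], 0.65), ([0.5817, -0.1145, 0.0017], 0.61)]
```

Emit:
move_arm(jaw=[0,0,0,0,0], offset=[[-0.006,0.03,0.05],[-0.006,0.03,0.05],[-0.007,0.03,0.052],[0,0.06,0],[0,0.06,0]], roll=[0,0,0,0.18,0.18])

```text
t: 4.4
eef_pos: [0.5824, 0.0292, 0.2069]
ee_rot: [-1.571, 0.001, -3.065]
force: [1.1, 0.8, -0.1]
width: 0.0876
```

Run:
```python
from h import *
go([.582,.0285,.053],-.03-np.pi)
```

```text
t 4.4 at [0.5824 0.0292 0.2069] [-1.5712  0.0008 -3.0649] off [0.0006 0.1539 0.0007] len 0.15392354092455227 roll 0.10666132998398936
```

Emit:
move_arm(jaw=[0,0,0,0.7,0.7], offset=[[0,0.06,0],[0,0.06,0],[0,0.034,0],[0,0,0],[0,0,0]], roll=[0.107,0,0,0,0], grip_force=15)

```text
t: 5.03
eef_pos: [0.5835, 0.0302, 0.0561]
ee_rot: [-1.571, 0.002, 3.119]
force: [0.8, 0.6, 1.5]
width: 0.0729
```

Emit:
move_arm(jaw=[0.75,0.75,0.75,0.75], offset=[[0,0,0],[0,0,0],[0,0,0],[0,0,0]], roll=[0,0,0,0])

```text
t: 5.52
eef_pos: [0.5823, 0.0297, 0.0547]
ee_rot: [-1.571, 0.0, 3.119]
force: [-0.7, -0.0, 0.5]
width: 0.0335
```

Emit:
move_arm(jaw=[0.75,0.75,0.75], offset=[[0,-0.05,0],[0,-0.055,0],[0,-0.055,0]], roll=[0,0,0])

```text
t: 5.9
eef_pos: [0.582, 0.0296, 0.2162]
ee_rot: [-1.571, -0.0, 3.119]
force: [1.4, -0.5, -0.6]
width: 0.022
```

Run:
```python
from h import *
print(arm.get_state()['width'])
go([.532,.186,.215],-.03-np.pi)
```

```text
0.021953604512359837
t 5.9 at [0.582  0.0296 0.2162] [-1.5706 -0.0003  3.1186] off [ 0.0535  0.0012 -0.1552] len 0.16420556657304386 roll 0.00702487694066356
```

Run:
```python
from h import *
for n in('top','scene'):
    f=arm.grab_frame(n)
    print([(r['position'],r['p']) for r in arm.landmark_of(f,'spice0')])
    p=proj(f,[[.583,.028,.05]])[0][0].astype(int)
    c=f['pixels'][max(0,p[1]-100):p[1]+100,p[0]-100:p[0]+100]
    cv2.imwrite(f'pics/g_{n}.png',cv2.resize(c,None,fx=2.5,fy=2.5))
```

```text
[([0.2944, 0.1752, -0.0042], 0.95), ([0.5826, -0.1141, 0.0056], 0.83), ([0.4352, -0.101, 0.0024], 0.81), ([0.5834, 0.0307, -0.0008], 0.59)]
[([0.5868, -0.1168, 0.0042], 0.91), ([0.4328, -0.0983, -0.0028], 0.76), ([0.7711, -0.1532, 0.0003], 0.7), ([0.5813, 0.0301, 0.0005], 0.64)]
```

View pics/g_scene.png

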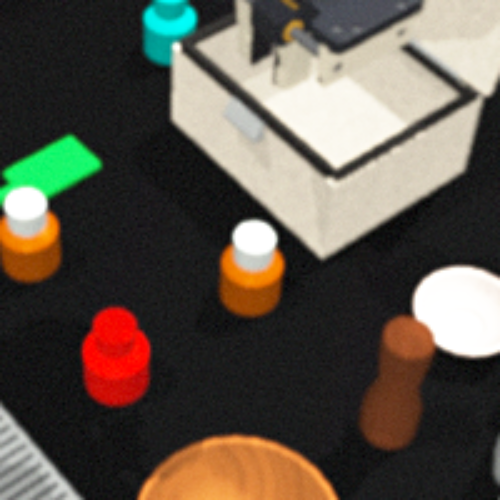

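Emit:
move_arm(jaw=[0,0,0,0,0], offset=[[0,0,0],[0,0,0],[0,0,0],[0,0.04,0],[0,0.06,0]], roll=[0,0,0,0,0], grip_force=25)

```text
t: 6.72
eef_pos: [0.5838, 0.0301, 0.1148]
ee_rot: [-1.572, 0.004, 3.119]
force: [0.6, 0.5, -1.4]
width: 0.0665
```

Run:
```python
from h import *
print(arm.get_state()['width'])
go([.5825,.0298,.050],-.03-np.pi)
```

```text
0.06650078682377794
t 6.72 at [0.5838 0.0301 0.1148] [-1.5721  0.0041  3.1189] off [0.0016 0.0648 0.0005] len 0.06483725553695072 roll 0.007324106619208237
```

Emit:
move_arm(jaw=[0.2,0.2,0.8,0.8,0.8], offset=[[0,0.035,0],[0,0.03,0],[0,0,0],[0,0,0],[0,0,0]], roll=[0,0,0,0,0])

```text
t: 7.35
eef_pos: [0.5834, 0.0301, 0.051]
ee_rot: [-1.572, 0.002, 3.119]
force: [0.5, -0.4, 0.8]
width: 0.0455
```

Emit:
move_arm(jaw=[0.8,0.8,0.8,0.8,0.8], offset=[[0,0,0],[0,0,0],[0,0,0],[0,0,0],[0,0,0]], roll=[0,0,0,0,0])

```text
t: 7.98
eef_pos: [0.5823, 0.0297, 0.0494]
ee_rot: [-1.571, -0.0, 3.119]
force: [0.5, 0.3, -0.3]
width: 0.0175
```

Emit:
move_arm(jaw=[0.8,0.8], offset=[[0,-0.01,0],[0,-0.02,0]], roll=[0,0])

```text
t: 8.22
eef_pos: [0.5818, 0.0295, 0.0796]
ee_rot: [-1.57, -0.002, 3.119]
force: [0.5, -0.4, -0.7]
width: 0.0175
```

Run:
```python
from h import *
s=arm.get_state(); print(s['eef_pos'])
for n in('top','scene'):
    f=arm.grab_frame(n)
    im=f['pixels'].copy()
    q=proj(f,[s['eef_pos']])[0][0]
    p=q.astype(int)
    cv2.circle(im,tuple(p),3,(255,0,255),1)
    c=im[max(0,p[1]-100):p[1]+100,p[0]-100:p[0]+100]
    cv2.imwrite(f'pics/g2_{n}.png',cv2.resize(c,(400,400)))
a=cv2.imread('pics/g2_top.png');b=cv2.imread('pics/g2_scene.png');cv2.imwrite('pics/g2.png',np.hstack([a,b]))
```

```text
[0.5818 0.0295 0.0796]
```

View pics/g2.png

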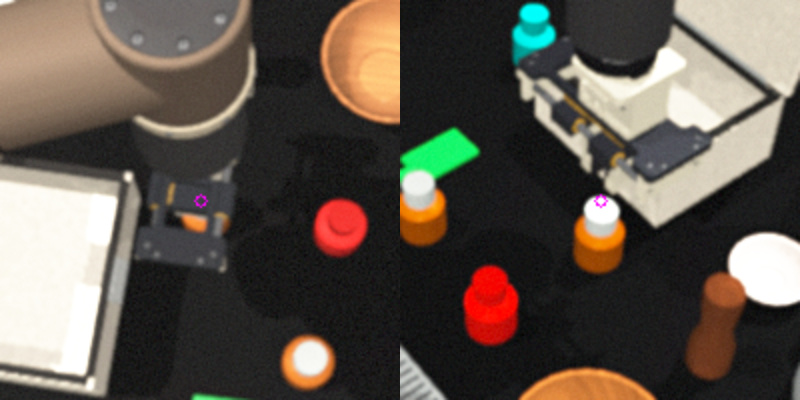

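Run:
```python
from h import *
s=arm.get_state(); 
for n in('top','scene'):
    f=arm.grab_frame(n)
    im=f['pixels'].copy()
    e=s['eef_pos']; p=proj(f,[e])[0][0].astype(int)
    x0=max(0,p[0]-80);y0=max(0,p[1]-120)
    c=cv2.resize(im[y0:y0+180,x0:x0+200],None,fx=4,fy=3.3,interpolation=cv2.INTER_CUBIC)
    for dz in(0,.019,.066,.12):
      for dx in(-.009,.009):
        q=proj(f,[e+[dx,0,dz]])[0][0]; cv2.circle(c,(int((q[0]-x0)*4),int((q[1]-y0)*3.3)),4,(255,0,255),1)
    cv2.imwrite(f'pics/g3_{n}.png',c)
```

```text
(no output)
```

View pics/g3_top.png

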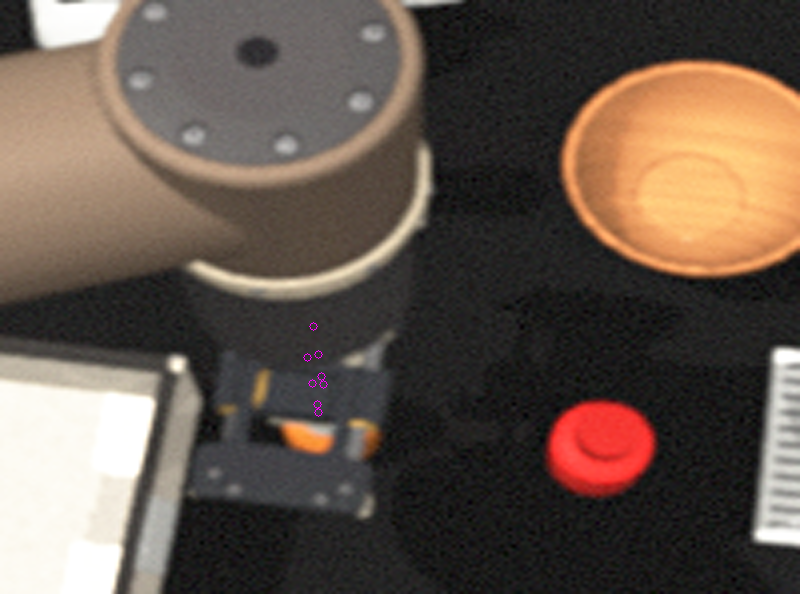

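View pics/g3_scene.png

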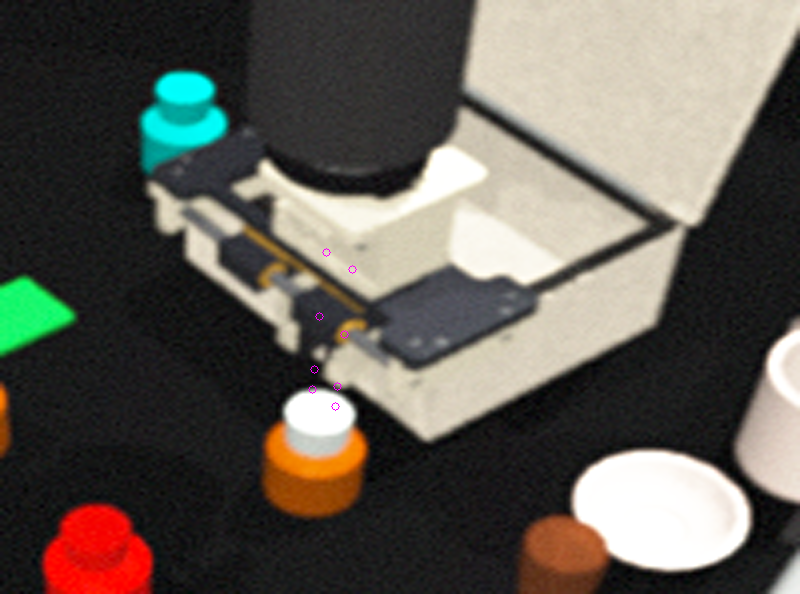

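The jaws shut to their commanded 17.5 mm without touching the cap, so the fingertips aren't where I assumed. I'll raise the gripper and examine it.

Emit:
move_arm(jaw=[0.5,0.5,0.5,0.5], offset=[[0,-0.06,0],[0,-0.06,0],[0,0,0.06],[0,0,0.06]], roll=[0,0,0,0])

```text
t: 8.93
eef_pos: [0.5795, -0.0908, 0.1999]
ee_rot: [-1.571, 0.001, 3.121]
force: [0.9, 0.6, -0.8]
width: 0.0434
```

Run:
```python
from h import *
s=arm.get_state(); print(s['eef_pos'],s['ee_rot'],s['width'],s['q'])
for n in('top','scene'):
    f=arm.grab_frame(n)
    im=f['pixels'].copy()
    e=s['eef_pos']; p=proj(f,[e])[0][0].astype(int)
    x0=max(0,p[0]-120);y0=max(0,p[1]-150)
    c=cv2.resize(im[y0:y0+200,x0:x0+260],None,fx=3,fy=3,interpolation=cv2.INTER_CUBIC)
    for dz in(0,.019,.066,.12):
      for dx in(-.02,.02):
        q=proj(f,[e+[dx,0,dz]])[0][0]; cv2.circle(c,(int((q[0]-x0)*3),int((q[1]-y0)*3)),4,(255,0,255),1)
    cv2.imwrite(f'pics/g4_{n}.png',c)
```

```text
[ 0.5795 -0.0908  0.1999] [-1.5713  0.0011  3.1208] 0.04337551577502162 [ 0.1775  0.2063 -0.1727 -0.0003 -1.1906 -0.1982]
```

View pics/g4_top.png

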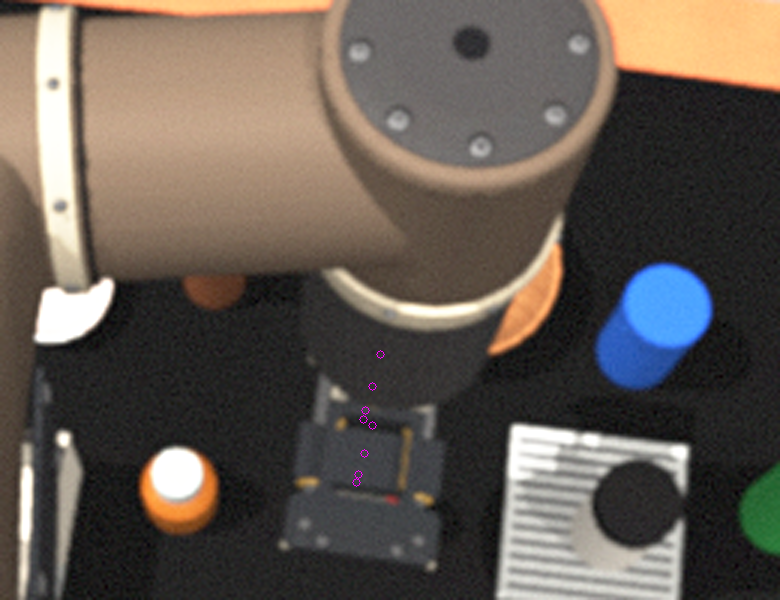

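View pics/g4_scene.png

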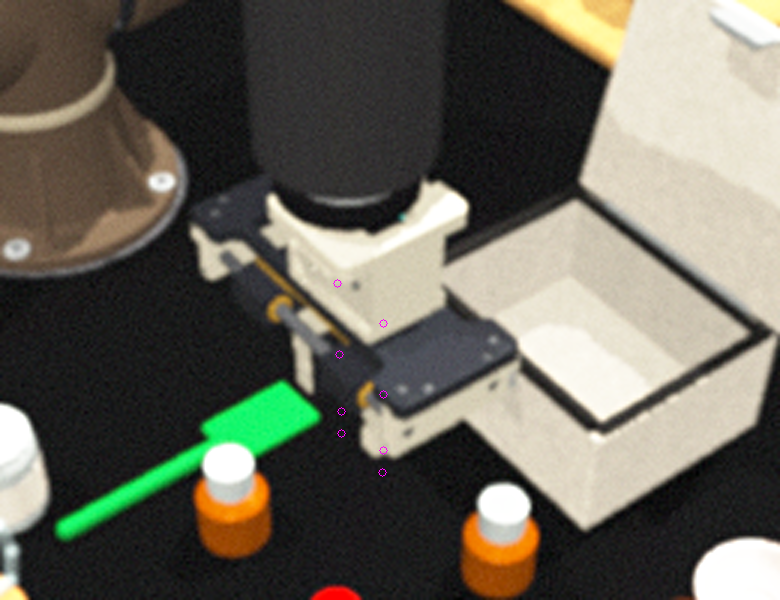

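Emit:
move_arm(jaw=[1,1,1,1,1], offset=[[0,0,0],[0,0,0],[0,0,0],[0,0,0],[0,0,0]], roll=[0,0,0,0,0])

```text
t: 9.65
eef_pos: [0.5796, -0.0898, 0.1995]
ee_rot: [-1.571, 0.0, 3.119]
force: [0.4, 0.0, 0.4]
width: 0.0017
```

Run:
```python
from h import *
s=arm.get_state(); print(s['eef_pos'],s['width'])
f=arm.grab_frame('scene'); cv2.imwrite('pics/closed.png',f['pixels'])
```

```text
[ 0.5796 -0.0898  0.1995] 0.0016996770620286326
```

Emit:
move_arm(jaw=[0,0,0,0,0], offset=[[0,0,0],[0,0,0],[0,0,0],[0,0,0],[0,0,0]], roll=[0,0,0,0,0])

```text
t: 10.32
eef_pos: [0.5795, -0.0903, 0.1995]
ee_rot: [-1.571, -0.0, 3.118]
force: [-0.3, 0.7, -0.5]
width: 0.0454
```

Emit:
move_arm(jaw=[0,0,0,0], offset=[[0,0,0],[0,0,0],[0,0,0],[0,0,0]], roll=[0,0,0,0])

```text
t: 10.82
eef_pos: [0.5795, -0.0902, 0.1995]
ee_rot: [-1.571, 0.0, 3.119]
force: [-0.0, -0.4, 0.4]
width: 0.0848
```

Run:
```python
from h import *
s=arm.get_state(); print(s['eef_pos'],s['width'])
f=arm.grab_frame('scene'); e=s['eef_pos']
p=proj(f,[e])[0][0].astype(int); x0=p[0]-75;y0=p[1]-110
out=[]
for k,im in enumerate((cv2.imread('pics/closed.png'),f['pixels'])):
    c=cv2.resize(im[y0:y0+135,x0:x0+130],None,fx=3,fy=4,interpolation=cv2.INTER_CUBIC)
    w=[0,.044][k]
    for dz in(0,.019,.066):
      for dx in(-w,w):
        q=proj(f,[e+[dx,0,dz]])[0][0]; cv2.circle(c,(int((q[0]-x0)*3),int((q[1]-y0)*4)),4,(255,0,255),1)
    out.append(c)
cv2.imwrite('pics/g5.png',np.hstack(out))
```

```text
[ 0.5795 -0.0902  0.1995] 0.08483408771713292
```

View pics/g5.png

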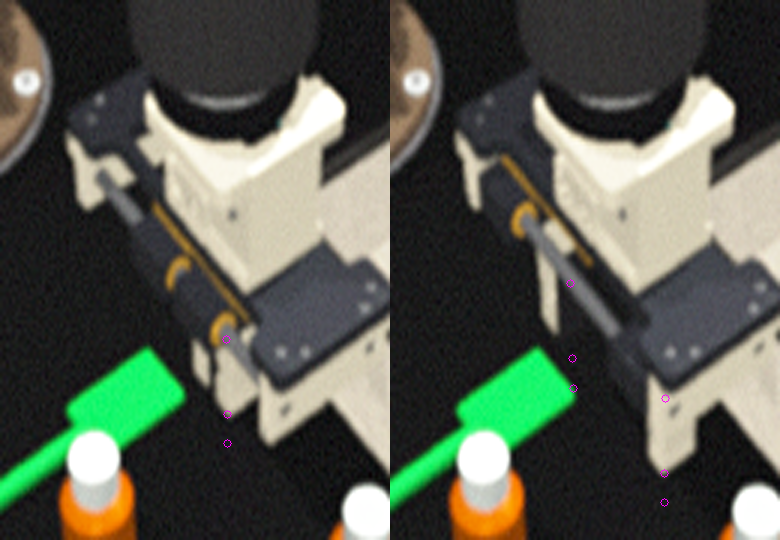

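Open and closed views both show the fingertips about 28 mm higher than the reported TCP, which fits the missed cap. I'll go lower. The closing width (34 or 52 mm) will tell whether I have the cap or the body.

Run:
```python
from h import *
go([.5825,.029,.12],-.03-np.pi)
```

```text
t 10.88 at [ 0.5795 -0.0902  0.1995] [-1.5708  0.      3.1185] off [-0.0002  0.0795 -0.1193] len 0.14333312094877027 roll 0.006939295329557282
```

Emit:
move_arm(jaw=[0,0,0,0,0], offset=[[0,0,-0.06],[0,0,-0.059],[0,0.06,0],[0,0.06,0],[0,0.055,0]], roll=[0,0,0,0,0])

```text
t: 11.5
eef_pos: [0.5821, 0.0291, 0.0229]
ee_rot: [-1.571, 0.0, 3.119]
force: [1.2, 0.6, -0.3]
width: 0.0878
```

Emit:
move_arm(jaw=[0.8,0.8,0.8,0.8,0.8], offset=[[0,0,0],[0,0,0],[0,0,0],[0,0,0],[0,0,0]], roll=[0,0,0,0,0], grip_force=15)

```text
t: 12.12
eef_pos: [0.5828, 0.0289, 0.0256]
ee_rot: [-1.571, 0.002, 3.119]
force: [0.5, -0.3, -0.7]
width: 0.0429
```

Emit:
move_arm(jaw=[0.8,0.8,0.8], offset=[[0,0,0],[0,0,0],[0,0,0]], roll=[0,0,0])

```text
t: 12.5
eef_pos: [0.5829, 0.0288, 0.0249]
ee_rot: [-1.571, 0.001, 3.119]
force: [1.4, -0.3, 4.9]
width: 0.0332
```

Emit:
move_arm(jaw=[0.8,0.8,0.8,0.8], offset=[[0,0,0],[0,0,0],[0,-0.01,0],[0,-0.03,0]], roll=[0,0,0,0], grip_force=20)

```text
t: 13.0
eef_pos: [0.58, 0.0281, 0.0631]
ee_rot: [-1.569, -0.005, 3.118]
force: [0.9, 0.2, -1.0]
width: 0.0333
```

Run:
```python
from h import *
f=arm.grab_frame('scene'); s=arm.get_state();e=s['eef_pos'];print(e,s['width'],s['force'])
p=proj(f,[e])[0][0].astype(int); x0=p[0]-75;y0=p[1]-100
cv2.imwrite('pics/g6.png',cv2.resize(f['pixels'][y0:y0+150,x0:x0+150],None,fx=4,fy=4,interpolation=cv2.INTER_CUBIC))
```

```text
[0.5832 0.0287 0.0683] 0.0333649906918867 [1.3847 0.0486 3.2473]
```

View pics/g6.png

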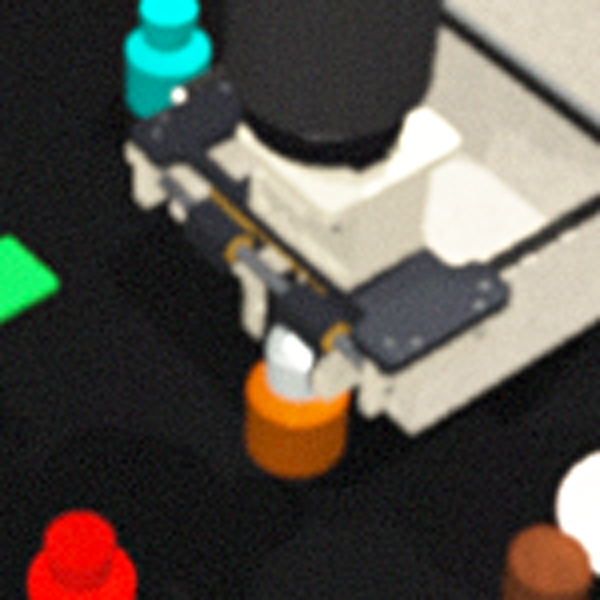

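The jar is held by its cap and off the counter. I'm carrying it to the bin.

Emit:
move_arm(jaw=[0.8,0.8,0.8], offset=[[0,-0.05,0],[0,-0.05,0],[0,0,0]], roll=[0,0,0])

```text
t: 13.42
eef_pos: [0.5844, 0.0292, 0.169]
ee_rot: [-1.573, 0.007, 3.119]
force: [-0.1, -0.0, -3.4]
width: 0.0334
```

Run:
```python
from h import *
print(arm.get_state()['width'])
go([.532,.186,.165],-.03-np.pi)
```

```text
0.03340673514578071
t 13.43 at [0.5844 0.0292 0.169 ] [-1.5729  0.0068  3.119 ] off [ 0.056   0.0039 -0.1555] len 0.16533018304184807 roll 0.007387770077365019
```

Emit:
move_arm(jaw=[0.8,0.8,0.8,0.8,0.8], offset=[[0.019,0,-0.052],[0.019,0,-0.052],[0.017,0,-0.052],[0,0,0],[0,0,0]], roll=[0,0,0,0,0])

```text
t: 14.05
eef_pos: [0.53, 0.1858, 0.1636]
ee_rot: [-1.57, -0.002, 3.119]
force: [0.2, -1.6, -1.3]
width: 0.0332
```

Run:
```python
from h import *
go([.532,.186,.033],-.03-np.pi)
f=arm.grab_frame('scene'); s=arm.get_state();e=s['eef_pos'];print(e,s['width'],s['force'])
p=proj(f,[e])[0][0].astype(int); x0=p[0]-75;y0=p[1]-100
cv2.imwrite('pics/g7.png',cv2.resize(f['pixels'][y0:y0+150,x0:x0+150],None,fx=4,fy=4,interpolation=cv2.INTER_CUBIC))
```

```text
t 14.05 at [0.53   0.1858 0.1636] [-1.5699 -0.0016  3.1195] off [-0.0022  0.1306 -0.0004] len 0.1306574090919718 roll 0.007864237667556395
[0.5304 0.1852 0.1638] 0.03308094573461823 [-0.1861 -0.5048 -1.4478]
```

View pics/g7.png

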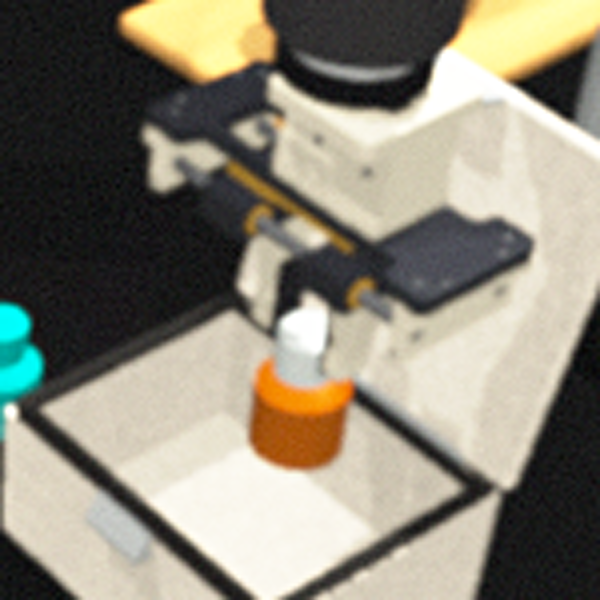

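Emit:
move_arm(jaw=[0.8,0.8,0.8,0.8,0.8], offset=[[0,0.05,0],[0,0.05,0],[0,0.02,0],[0,0.008,0],[0,0,0]], roll=[0,0,0,0,0])

```text
t: 14.72
eef_pos: [0.5312, 0.1852, 0.0365]
ee_rot: [-1.57, -0.0, 3.117]
force: [0.5, -0.5, -1.3]
width: 0.0334
```

Emit:
move_arm(jaw=[0.8,0.8,0.8], offset=[[0,0.003,0],[0,0.002,0],[0,0,0]], roll=[0,0,0])

```text
t: 15.1
eef_pos: [0.531, 0.1861, 0.0318]
ee_rot: [-1.571, 0.0, 3.119]
force: [0.3, -0.1, -1.4]
width: 0.0333
```

Emit:
move_arm(jaw=[0.8,0.8], offset=[[0,0.002,0],[0,0,0]], roll=[0,0])

```text
t: 15.35
eef_pos: [0.5318, 0.1863, 0.0306]
ee_rot: [-1.571, 0.002, 3.119]
force: [0.2, -0.7, 5.9]
width: 0.0332
```

Emit:
move_arm(jaw=[0.8,0.8], offset=[[0,0.002,0],[0,0,0]], roll=[0,0])

```text
t: 15.6
eef_pos: [0.533, 0.1863, 0.0298]
ee_rot: [-1.572, 0.004, 3.12]
force: [0.7, -4.0, 13.2]
width: 0.0336
```

Emit:
move_arm(jaw=[0.8,0.42,0.42,0.42], offset=[[0,-0.003,0],[0,0,0],[0,0,0],[0,0,0]], roll=[0,0,0,0])

```text
t: 16.1
eef_pos: [0.5307, 0.1859, 0.0302]
ee_rot: [-1.571, -0.0, 3.119]
force: [-0.2, 0.2, -0.1]
width: 0.0505
```

Emit:
move_arm(jaw=[0.42,0.42,0.42,0.42], offset=[[0,-0.03,0],[0,-0.05,0],[0,-0.06,0],[0,-0.05,0]], roll=[0,0,0,0])

```text
t: 16.6
eef_pos: [0.5309, 0.186, 0.2228]
ee_rot: [-1.571, 0.001, 3.119]
force: [1.4, 0.9, -0.8]
width: 0.0509
```

Run:
```python
from h import *
f=arm.grab_frame('top')
print([(r['position'],r['p']) for r in arm.landmark_of(f,'spice0')])
f=arm.grab_frame('scene');cv2.imwrite('pics/s8.png',f['pixels'])
print([(r['position'],r['p']) for r in arm.landmark_of(f,'spice0')])
go([.437,-.1,.18],-.03-np.pi)
```

```text
[([0.2922, 0.1748, -0.001], 0.85), ([0.5852, -0.1162, 0.0007], 0.74), ([0.4621, -0.123, 0.0002], 0.73), ([0.5278, 0.1875, 0.006], 0.63), ([0.6076, -0.274, -0.0013], 0.44), ([0.4953, 0.2896, 0.0985], 0.25)]
[([0.5844, -0.1179, 0.0011], 0.89), ([0.5293, 0.1865, 0.0064], 0.73), ([0.395, -0.322, 0.0035], 0.72), ([0.4622, -0.1241, -0.0034], 0.7), ([0.2929, 0.1744, -0.0009], 0.62), ([0.4905, 0.2839, 0.098], 0.21)]
t 16.8 at [0.5311 0.1863 0.2214] [-1.5725  0.0015  3.1185] off [0.0875 0.0407 0.2885] len 0.30421697475798465 roll 0.006945440327116081
```

View pics/s8.png

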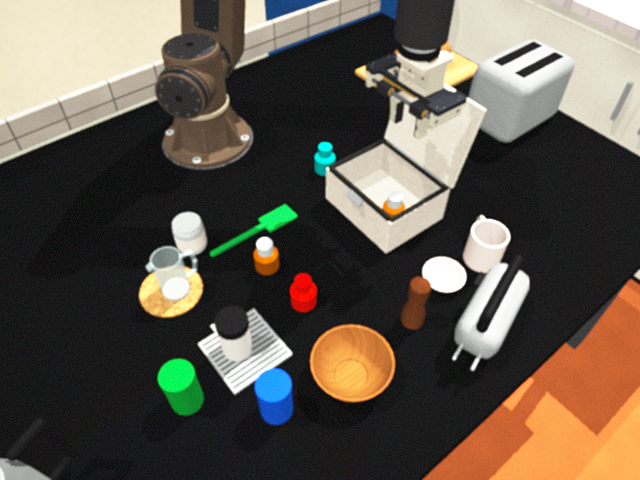

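Jar A stands in the bin at pixel (394,205). Jar B has been knocked to (266,256), about (0.462, -0.123). I'll go there.

Run:
```python
from h import *
go([.462,-.123,.14],-.03-np.pi)
```

```text
t 16.8 at [0.5311 0.1863 0.2214] [-1.5725  0.0015  3.1185] off [0.0621 0.0807 0.311 ] len 0.3272275250918993 roll 0.006945440327116081
```

Emit:
move_arm(jaw=[0.2,0.1,0.1,0.1,0.1], offset=[[0.011,0,0.06],[0.011,0,0.06],[0.011,0,0.06],[0.011,0,0.06],[0.011,0,0.06]], roll=[0,0,0,0,0])

```text
t: 17.42
eef_pos: [0.4675, -0.1143, 0.2191]
ee_rot: [-1.571, -0.002, 3.119]
force: [1.0, 0.2, 0.3]
width: 0.0787
```

Run:
```python
from h import *
f=arm.grab_frame('scene')
print([(r['position'],r['p']) for r in arm.landmark_of(f,'spice0')])
go([.462,-.123,.026],-.03-np.pi)
```

```text
[([0.5863, -0.1181, 0.0042], 0.98), ([0.5283, 0.1854, 0.0075], 0.94), ([0.2926, 0.1723, -0.0022], 0.8), ([0.4586, -0.1227, -0.0047], 0.68)]
t 17.52 at [ 0.4664 -0.1169  0.219 ] [-1.5702 -0.0031  3.1135] off [0.0036 0.193  0.0061] len 0.19312222077104116 roll 0.0019112342997509302
```

Emit:
move_arm(jaw=[0.1,0.1,0.1,0.1,0.8], offset=[[0.004,0.05,0.006],[0,0.06,0],[0,0.06,0],[0,0.022,0],[0,0,0]], roll=[0,0,0,0,0])

```text
t: 18.15
eef_pos: [0.4623, -0.1186, 0.0259]
ee_rot: [-1.57, -0.006, 3.119]
force: [0.4, 0.1, 0.7]
width: 0.0733
```

Emit:
move_arm(jaw=[0.8,0.8,0.8,0.8,0.8], offset=[[0,0,0],[0,0,0],[0,0,0],[0,0,0],[0,0,0]], roll=[0,0,0,0,0])

```text
t: 18.77
eef_pos: [0.4649, -0.1187, 0.0289]
ee_rot: [-1.571, 0.0, 3.119]
force: [-2.2, 0.3, 5.1]
width: 0.033
```

Emit:
move_arm(jaw=[0.8,0.8,0.8,0.8], offset=[[0,0,0],[0,-0.01,0],[0,-0.05,0],[0,-0.05,0]], roll=[0,0,0,0])

```text
t: 19.27
eef_pos: [0.4644, -0.1187, 0.1399]
ee_rot: [-1.571, -0.001, 3.119]
force: [0.8, -0.3, -1.3]
width: 0.0331
```

Run:
```python
from h import *
# bin frame target x=-.045,y=-.01
o=np.array([.4875,.1975,0])+R.from_euler('z',-.03).as_matrix()@np.array([-.045,-.01,0]);print(o)
go([o[0],o[1],.17],-.03-np.pi)
f=arm.grab_frame('scene'); s=arm.get_state();e=s['eef_pos'];print(e,s['width'],s['force'])
p=proj(f,[e])[0][0].astype(int); x0=p[0]-75;y0=p[1]-100
cv2.imwrite('pics/g9.png',cv2.resize(f['pixels'][y0:y0+150,x0:x0+150],None,fx=3,fy=3,interpolation=cv2.INTER_CUBIC))
```

```text
[0.4422 0.1889 0.    ]
t 19.27 at [ 0.4644 -0.1187  0.1399] [-1.5706 -0.001   3.1186] off [ 0.0293 -0.0301 -0.3069] len 0.3097783056978132 roll 0.00703289034317045
[ 0.4685 -0.1191  0.147 ] 0.03323502790908979 [ 3.9151 -0.9367  6.3512]
```

View pics/g9.png

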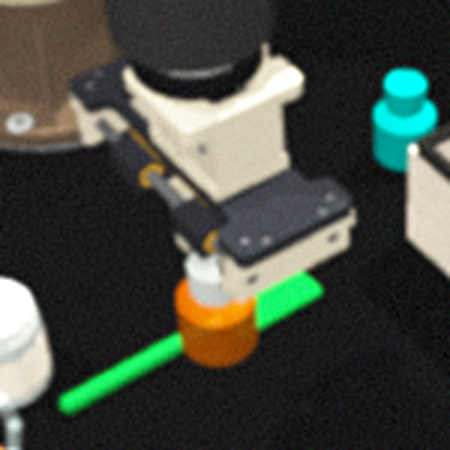

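Emit:
move_arm(jaw=[0.8,0.8,0.8,0.8,0.8], offset=[[0,-0.03,0],[0.005,0,-0.06],[0.006,0,-0.06],[0.006,0,-0.06],[0.006,0,-0.06]], roll=[0,0,0,0,0])

```text
t: 19.95
eef_pos: [0.4469, 0.1238, 0.169]
ee_rot: [-1.572, 0.001, 3.118]
force: [1.4, 0.3, -1.8]
width: 0.0329
```

Emit:
move_arm(jaw=[0.8,0.8,0.8], offset=[[0.006,0,-0.06],[0,0,0],[0,0,0]], roll=[0,0,0])

```text
t: 20.32
eef_pos: [0.4423, 0.1821, 0.1683]
ee_rot: [-1.571, -0.0, 3.12]
force: [-0.2, -0.0, -1.3]
width: 0.0328
```

Run:
```python
from h import *
go([.4422,.187,.036],-.03-np.pi)
```

```text
t 20.32 at [0.4423 0.1821 0.1683] [-1.5705 -0.0005  3.1198] off [ 0.0002  0.1323 -0.0049] len 0.13242237636880183 roll 0.008185841821441997
```

Emit:
move_arm(jaw=[0.8,0.8,0.8,0.8,0.8], offset=[[0,0.05,-0.003],[0,0.05,0],[0,0.025,0],[0,0.007,0],[0,0,0]], roll=[0,0,0,0,0])

```text
t: 20.95
eef_pos: [0.4433, 0.1845, 0.037]
ee_rot: [-1.571, 0.0, 3.118]
force: [0.2, -0.3, -0.3]
width: 0.0332
```

Emit:
move_arm(jaw=[0.8,0.8], offset=[[0,0.002,0],[0,0,0]], roll=[0,0])

```text
t: 21.2
eef_pos: [0.4433, 0.1853, 0.0353]
ee_rot: [-1.572, 0.001, 3.118]
force: [0.0, -0.4, -2.2]
width: 0.0331
```

Emit:
move_arm(jaw=[0.8,0.8,0.8], offset=[[0,0.002,0],[0,0,0],[0,0,0]], roll=[0,0,0])

```text
t: 21.58
eef_pos: [0.4433, 0.1856, 0.0345]
ee_rot: [-1.572, 0.002, 3.12]
force: [-7.9, -0.6, 19.5]
width: 0.0331
```

Floor contact. I'll release and withdraw.

Emit:
move_arm(jaw=[0.8,0.42,0.42,0.42], offset=[[0,-0.002,0],[0,0,0],[0,0,0],[0,0,0]], roll=[0,0,0,0])

```text
t: 22.08
eef_pos: [0.4428, 0.185, 0.0344]
ee_rot: [-1.571, -0.0, 3.119]
force: [0.2, -0.3, -0.7]
width: 0.0503
```

Emit:
move_arm(jaw=[0.42,0.42,0.42,0.42,0.42], offset=[[0,-0.03,0],[0,-0.05,0],[0,-0.06,0],[0,-0.05,0],[0,0,0.06]], roll=[0,0,0,0,0])

```text
t: 22.7
eef_pos: [0.4441, 0.1275, 0.2284]
ee_rot: [-1.575, 0.006, 3.123]
force: [0.5, -1.2, -1.4]
width: 0.051
```

Emit:
move_arm(jaw=[0.42,0.42,0.42,0.42], offset=[[0,0,0.06],[0,0,0.06],[0,0,0.06],[0,0,0.06]], roll=[0,0,0,0])

```text
t: 23.2
eef_pos: [0.4356, -0.1168, 0.2247]
ee_rot: [-1.571, 0.001, 3.119]
force: [1.5, 0.8, 0.2]
width: 0.0508
```

Run:
```python
from h import *
go([.4422,.187,.036],-.03-np.pi)
for n in('top','scene'):
    f=arm.grab_frame(n);cv2.imwrite(f'pics/s10_{n}.png',f['pixels'])
    for t in('spice0','lid_edge','lid_hinge','bin'):print(t,[(r['position'],r['p']) for r in arm.landmark_of(f,t)])
```

```text
t 23.2 at [ 0.4356 -0.1168  0.2247] [-1.5709  0.0008  3.1191] off [ 0.0003  0.1887 -0.3038] len 0.3576585487247017 roll 0.007540427335790412
spice0 []
lid_edge [([0.4912, 0.3451, 0.2759], 0.9)]
lid_hinge []
bin []
spice0 [([0.2908, 0.178, -0.001], 0.81), ([0.5307, 0.1863, 0.0069], 0.62), ([0.5852, -0.1185, 0.0022], 0.61), ([0.4412, 0.179, 0.0026], 0.58)]
lid_edge [([0.4933, 0.3409, 0.2807], 0.75), ([0.3997, -0.3084, 0.001], 0.37)]
lid_hinge [([0.4921, 0.285, 0.099], 0.56), ([0.5277, 0.1862, 0.0056], 0.49)]
bin [([0.4879, 0.1998, 0.0013], 0.63), ([0.5289, 0.1867, 0.0095], 0.48)]
```

View pics/s10_top.png

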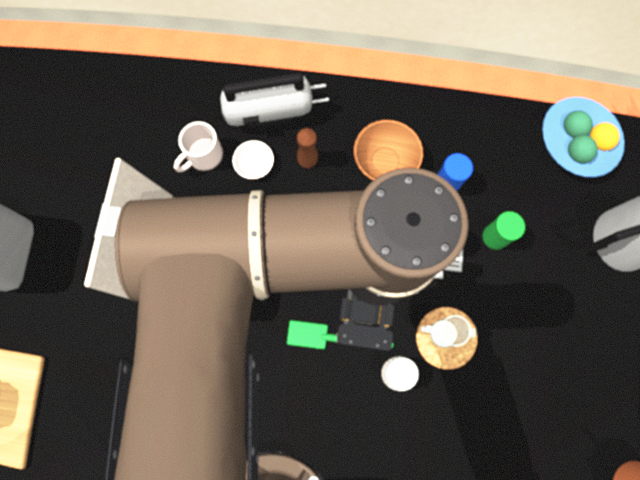

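View pics/s10_scene.png

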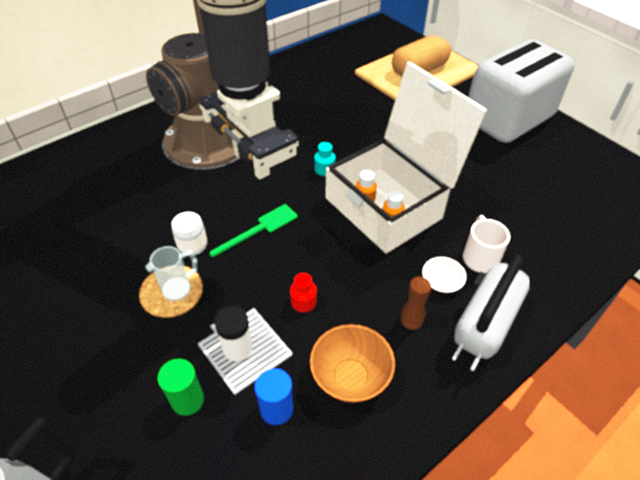

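Both jars are upright in the bin, at pixels (367,185) and (394,205), with the lid still open. Next I'll go over and behind the lid with closed fingers to push it forward.

Emit:
move_arm(jaw=[1,1,1,1,1], offset=[[-0.01,-0.06,0],[-0.01,-0.06,0],[-0.02,-0.02,-0.05],[-0.02,0,-0.055],[0,0,-0.06]], roll=[0,0,0,0,0])

```text
t: 24.32
eef_pos: [0.5003, 0.0513, 0.3642]
ee_rot: [-1.571, -0.0, 3.119]
force: [0.8, -0.3, -0.7]
width: 0.006
```

Emit:
move_arm(jaw=[1,1,1,1,1], offset=[[0,0,-0.06],[0,0,-0.06],[0,0,-0.06],[0,0,-0.06],[0,0,-0.06]], roll=[0,0,0,0,0])

```text
t: 24.95
eef_pos: [0.5055, 0.3517, 0.3647]
ee_rot: [-1.571, 0.0, 3.121]
force: [0.7, 0.8, 0.8]
width: -0.0
```

Run:
```python
from h import *
go([.5,.43,.37],-.03-np.pi)
```

```text
t 24.95 at [0.5055 0.3517 0.3647] [-1.5711  0.0004  3.1209] off [ 0.0071 -0.0053 -0.0782] len 0.07870661285218193 roll 0.009284743815703322
```

Emit:
move_arm(jaw=[1,1,1,1,1], offset=[[0.007,0,-0.05],[0,0,-0.03],[0,0.05,0],[0,0.05,0],[0,0.04,0]], roll=[0,0,0,0,0])

```text
t: 25.58
eef_pos: [0.4999, 0.4295, 0.2221]
ee_rot: [-1.57, -0.001, 3.121]
force: [-0.3, 0.0, -0.4]
width: 0.0004
```

Run:
```python
from h import *
go([.5,.28,.225],-.03-np.pi)
for n in('top','scene'):
    f=arm.grab_frame(n);cv2.imwrite(f'pics/s11_{n}.png',f['pixels'][:300, (0 if n=='top' else 240):(400 if n=='top' else 640)])
a=cv2.imread('pics/s11_top.png');b=cv2.imread('pics/s11_scene.png');cv2.imwrite('pics/s11.png',np.hstack([a,b]))
```

```text
t 25.57 at [0.4999 0.4295 0.2221] [-1.5696 -0.0011  3.1208] off [-0.0032 -0.0027  0.1494] len 0.14948696867951392 roll 0.009183593433443882
```

View pics/s11.png

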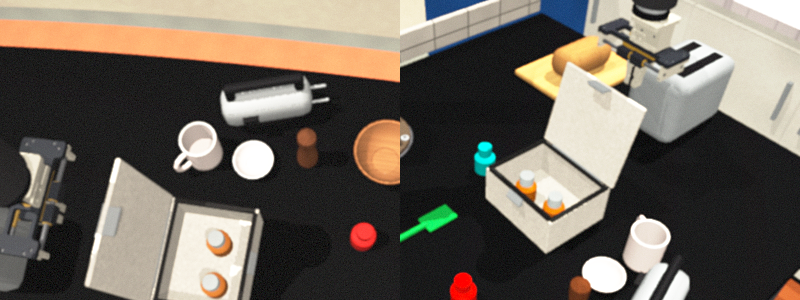

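Emit:
move_arm(jaw=[1,1,1,1], offset=[[0,0,0.03],[0,0,0.03],[0,0,0.02],[0,0,0.02]], roll=[0,0,0,0])

```text
t: 26.18
eef_pos: [0.4997, 0.3292, 0.2262]
ee_rot: [-1.573, 0.002, 3.119]
force: [-0.0, 1.7, 0.9]
width: 0.0
```

Emit:
move_arm(jaw=[1,1], offset=[[0,0,0.015],[0,0,0.015]], roll=[0,0])

```text
t: 26.42
eef_pos: [0.4985, 0.2981, 0.2247]
ee_rot: [-1.571, 0.0, 3.119]
force: [1.7, 2.1, 1.3]
width: 0.0005
```

Run:
```python
from h import *
f=arm.grab_frame('scene');cv2.imwrite('pics/s12.png',cv2.resize(f['pixels'][20:270,310:510],None,fx=2.4,fy=2.4))
```

```text
(no output)
```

View pics/s12.png

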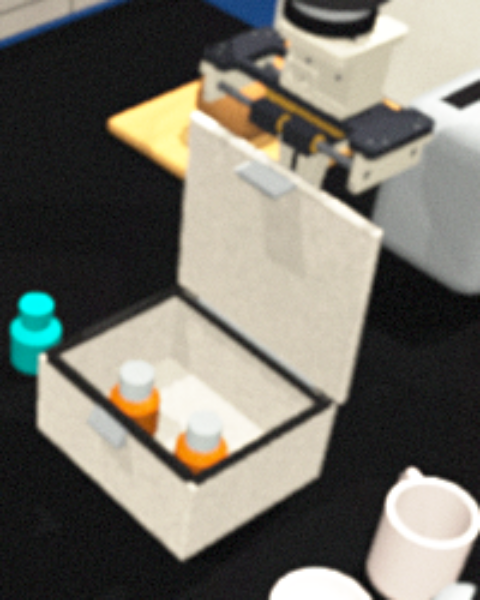

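Emit:
move_arm(jaw=[1,1,1,1,1], offset=[[0,0,0.015],[0,0,0.015],[0,0,0.015],[0,0,0],[0,0,0]], roll=[0,0,0,0,0])

```text
t: 27.1
eef_pos: [0.4975, 0.2536, 0.2246]
ee_rot: [-1.571, 0.0, 3.118]
force: [0.3, 0.5, -0.5]
width: 0.0003
```

Run:
```python
from h import *
f=arm.grab_frame('scene');cv2.imwrite('pics/s13.png',cv2.resize(f['pixels'][20:270,310:510],None,fx=2.4,fy=2.4))
```

```text
(no output)
```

View pics/s13.png

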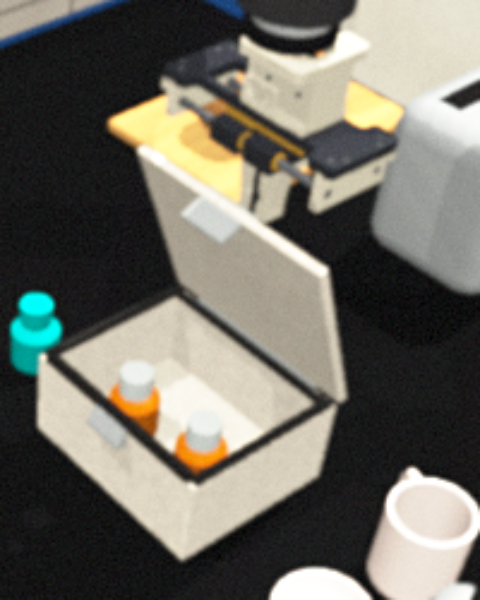

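The lid is past upright and sinking. I'll retreat upward and wait.

Emit:
move_arm(jaw=[1,1,1,1,1], offset=[[0,-0.06,0],[0,-0.06,0],[0,-0.02,0],[0,0,0],[0,0,0]], roll=[0,0,0,0,0])

```text
t: 27.78
eef_pos: [0.497, 0.2539, 0.3633]
ee_rot: [-1.57, -0.001, 3.119]
force: [-0.5, 0.3, -0.9]
width: 0.0002
```

Emit:
move_arm(jaw=[1,1,1,1,1], offset=[[0,0,0],[0,0,0],[0,0,0],[0,0,0],[0,0,0]], roll=[0,0,0,0,0])

```text
t: 28.4
eef_pos: [0.4974, 0.2537, 0.3645]
ee_rot: [-1.571, 0.0, 3.119]
force: [0.7, -0.3, 0.1]
width: 0.0003
```

Emit:
move_arm(jaw=[1,1,1,1,1], offset=[[0,0,0],[0,0,0],[0,0,0],[0,0,0],[0,0,0]], roll=[0,0,0,0,0])

```text
t: 29.02
eef_pos: [0.4974, 0.2537, 0.3645]
ee_rot: [-1.571, 0.0, 3.119]
force: [0.6, 0.1, 0.3]
width: 0.0005
```

Run:
```python
from h import *
go([.485,.1175,.2],-.03-np.pi)
for n in('top','scene'):
    f=arm.grab_frame(n);cv2.imwrite(f'pics/s14_{n}.png',f['pixels'][:300, (0 if n=='top' else 240):(400 if n=='top' else 640)])
    for t in('spice0','lid_edge'):print(t,[(r['position'],r['p']) for r in arm.landmark_of(f,t)])
a=cv2.imread('pics/s14_top.png');b=cv2.imread('pics/s14_scene.png');cv2.imwrite('pics/s14.png',np.hstack([a,b]))
```

```text
t 29.02 at [0.4974 0.2537 0.3645] [-1.5708  0.      3.1186] off [0.0093 0.1645 0.1365] len 0.21394235032917805 roll 0.007007473185378643
spice0 [([0.2938, 0.1766, -0.0042], 0.83), ([0.5818, -0.1147, 0.004], 0.61)]
lid_edge [([0.4866, 0.1101, 0.1391], 0.84)]
spice0 [([0.2905, 0.1723, -0.0029], 0.8)]
lid_edge [([0.4887, 0.107, 0.1277], 0.61)]
```

View pics/s14.png

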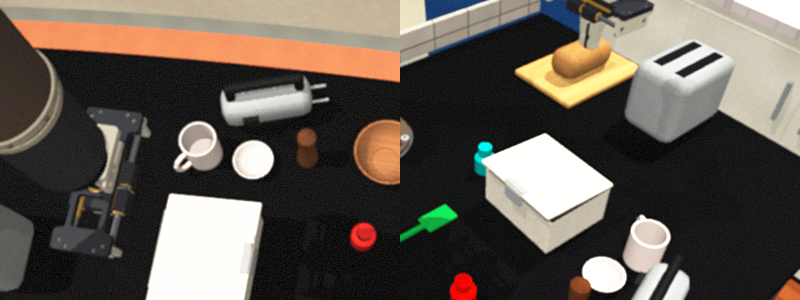

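The lid is down and not yet latched. No extra jar stood behind it. Next I press near the free edge.

Emit:
move_arm(jaw=[1,1,1,1,1], offset=[[0.003,0,0.045],[0.003,0,0.045],[0.003,0,0.046],[0,0.06,0],[0,0.06,0]], roll=[0,0,0,0,0])

```text
t: 29.95
eef_pos: [0.4855, 0.1175, 0.2439]
ee_rot: [-1.573, 0.002, 3.117]
force: [0.1, 0.5, -1.4]
width: 0.0003
```

Emit:
move_arm(jaw=[1,1,1,1,1], offset=[[0,0.06,0],[0,0.06,0],[0,0.02,0],[0,0.01,0],[0,0,0]], roll=[0,0,0,0,0])

```text
t: 30.58
eef_pos: [0.4855, 0.1181, 0.0946]
ee_rot: [-1.571, 0.0, 3.119]
force: [0.5, 0.9, -0.0]
width: 0.0004
```

Emit:
move_arm(jaw=[1,1,1,1], offset=[[0,0.004,0],[0,0.003,0],[0,0.003,0],[0,0,0]], roll=[0,0,0,0])

```text
t: 31.08
eef_pos: [0.4856, 0.1181, 0.0848]
ee_rot: [-1.571, 0.001, 3.119]
force: [0.3, -0.2, 2.0]
width: 0.0005
```

Emit:
move_arm(jaw=[1,1,1,1], offset=[[0,0.003,0],[0,0.003,0],[0,0.002,0],[0,0,0]], roll=[0,0,0,0])

```text
t: 31.58
eef_pos: [0.4855, 0.1175, 0.0767]
ee_rot: [-1.57, 0.0, 3.119]
force: [0.1, -2.7, 3.6]
width: 0.0007
```

Emit:
move_arm(jaw=[1,1,1,1], offset=[[0,0.002,0],[0,0.002,0],[0,0.001,0],[0,0,0]], roll=[0,0,0,0])

```text
t: 32.08
eef_pos: [0.4855, 0.1175, 0.072]
ee_rot: [-1.57, 0.0, 3.119]
force: [-1.0, -4.3, 8.2]
width: 0.0006
```

Emit:
move_arm(jaw=[1,1,1], offset=[[0,0.002,0],[0,0.001,0],[0,0,0]], roll=[0,0,0])

```text
t: 32.45
eef_pos: [0.4855, 0.1174, 0.0694]
ee_rot: [-1.57, 0.0, 3.119]
force: [-2.3, -5.3, 13.0]
width: 0.0002
```

Emit:
move_arm(jaw=[1,1,1], offset=[[0,0.002,0],[0,0.001,0],[0,0,0]], roll=[0,0,0])

```text
t: 32.83
eef_pos: [0.4855, 0.1173, 0.067]
ee_rot: [-1.57, 0.001, 3.119]
force: [-3.6, -6.1, 19.2]
width: 0.0005
```

Run:
```python
from h import *
f=arm.grab_frame('scene');cv2.imwrite('pics/s15.png',cv2.resize(f['pixels'][60:270,300:510],None,fx=2.8,fy=2.8,interpolation=cv2.INTER_CUBIC))
```

```text
(no output)
```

View pics/s15.png

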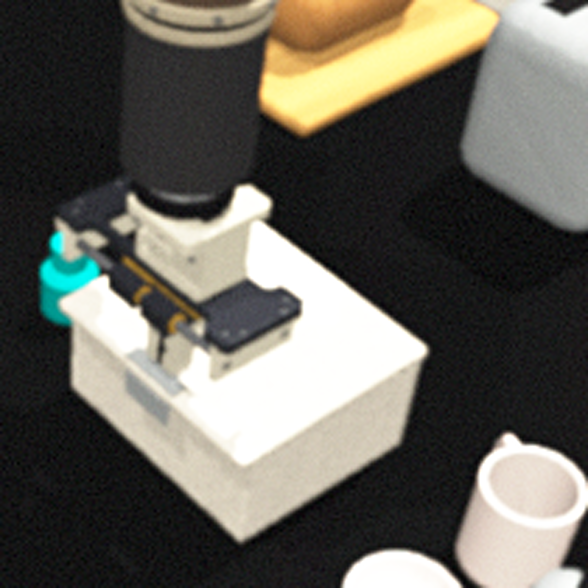

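Emit:
move_arm(jaw=[1,1,1], offset=[[0,0.002,0],[0,0,0],[0,0,0]], roll=[0,0,0])

```text
t: 33.25
eef_pos: [0.4857, 0.1173, 0.0667]
ee_rot: [-1.57, 0.002, 3.12]
force: [-12.7, -6.2, 36.6]
width: 0.0005
```

Emit:
move_arm(jaw=[1,1], offset=[[0,0.001,0],[0,0,0]], roll=[0,0])

```text
t: 33.5
eef_pos: [0.4857, 0.1173, 0.0665]
ee_rot: [-1.57, 0.002, 3.12]
force: [-16.0, -7.3, 44.7]
width: 0.0003
```

The lid reached its stop. I'll withdraw and check it.

Emit:
move_arm(jaw=[1,1,1,1,1], offset=[[0,-0.01,0],[0,-0.05,0],[0,-0.06,0],[0,-0.02,0.05],[0,0,0.06]], roll=[0,0,0,0,0])

```text
t: 34.12
eef_pos: [0.4838, 0.0084, 0.2044]
ee_rot: [-1.573, 0.004, 3.121]
force: [1.2, -0.3, -0.3]
width: -0.0
```

Emit:
move_arm(jaw=[0,0,0,0,0], offset=[[0,0,0.06],[0,0,0.06],[0,0,0.06],[0,0,0],[0,0,0]], roll=[0,0,0,0,0])

```text
t: 34.75
eef_pos: [0.4784, -0.1719, 0.202]
ee_rot: [-1.571, -0.0, 3.117]
force: [-0.6, 0.5, -0.2]
width: 0.045
```

Run:
```python
from h import *
go([.399,-.313,.2],-np.pi)
for n in('top','scene'):
    f=arm.grab_frame(n)
    for t in('lid_edge','jug','sugar'):print(n,t,[(r['position'],r['p']) for r in arm.landmark_of(f,t)])
    if n=='scene':
        im=cv2.resize(f['pixels'][100:260,310:470],None,fx=4,fy=4,interpolation=cv2.INTER_CUBIC)
        o=np.array([.4875,.1975,0]);Rz=R.from_euler('z',-.03)
        for ang,col in((0,(0,255,0)),(.03,(255,0,255)),(.06,(0,0,255))):
            c=np.cos(ang);s=np.sin(ang)
            P=[o+Rz.apply([x,.09-.197*c-.01*s,.1-0*c+.197*s+.01*c]) for x in(-.113,.113)]
            q=((proj(f,P)[0]-[310,100])*4).astype(int); cv2.line(im,tuple(q[0]),tuple(q[1]),col,1)
        cv2.imwrite('pics/s16.png',im[:600])
```

```text
t 34.75 at [ 0.4784 -0.1719  0.202 ] [-1.5714 -0.0005  3.1172] off [0.0759 0.002  0.143 ] len 0.16190159948440078 roll -0.024432054909938827
top lid_edge [([0.7707, -0.1532, -0.0002], 0.33)]
top jug [([0.4052, -0.3129, 0.0027], 0.55)]
top sugar [([0.7373, 0.2573, 0.0008], 0.66), ([0.6273, -0.4137, -0.0009], 0.63)]
scene lid_edge [([0.488, 0.1045, 0.111], 0.93)]
scene jug [([0.4008, -0.3095, 0.0036], 0.57), ([0.4881, 0.1055, 0.1127], 0.5)]
scene sugar [([0.6287, -0.4095, -0.0003], 0.75), ([0.5934, -0.282, 0.011], 0.74), ([0.7532, 0.0271, -0.0016], 0.17)]
```

View pics/s16.png

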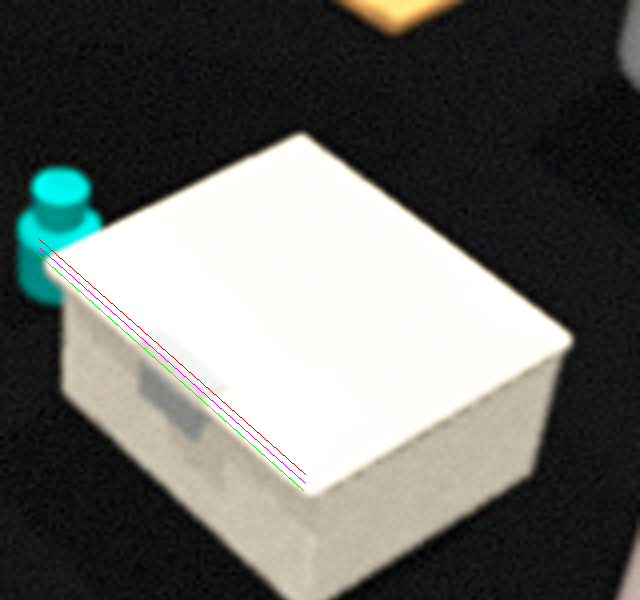

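The lid edge lies on the angle-0 line (green) and reads 0.111 m high, so it is latched. Next is the jug, starting with its handle direction.

Run:
```python
from h import *
f=arm.grab_frame('top'); im=cv2.resize(f['pixels'][270:400,380:510],None,fx=5,fy=5,interpolation=cv2.INTER_CUBIC)[:600]
for yaw,col in((-.4,(255,0,0)),(-.1,(0,255,0)),(.2,(0,0,255))):
    for h in(.026,.098):
        P=[np.array([.4,-.3125,h])+R.from_euler('z',yaw).apply([0,r,0]) for r in(.03,.059)]
        q=((proj(f,P)[0]-[380,270])*5).astype(int); cv2.line(im,tuple(q[0]),tuple(q[1]),col,1)
cv2.imwrite('pics/jug.png',im)
f=arm.grab_frame('scene'); im=cv2.resize(f['pixels'][220:350,120:300],None,fx=4,fy=4,interpolation=cv2.INTER_CUBIC)
for yaw,col in((-.4,(255,0,0)),(-.1,(0,255,0)),(.2,(0,0,255))):
    for h in(.026,.098):
        P=[np.array([.4,-.3125,h])+R.from_euler('z',yaw).apply([0,r,0]) for r in(.03,.059)]
        q=((proj(f,P)[0]-[120,220])*4).astype(int); cv2.line(im,tuple(q[0]),tuple(q[1]),col,1)
cv2.imwrite('pics/jug2.png',im)
```

```text
(no output)
```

View pics/jug.png

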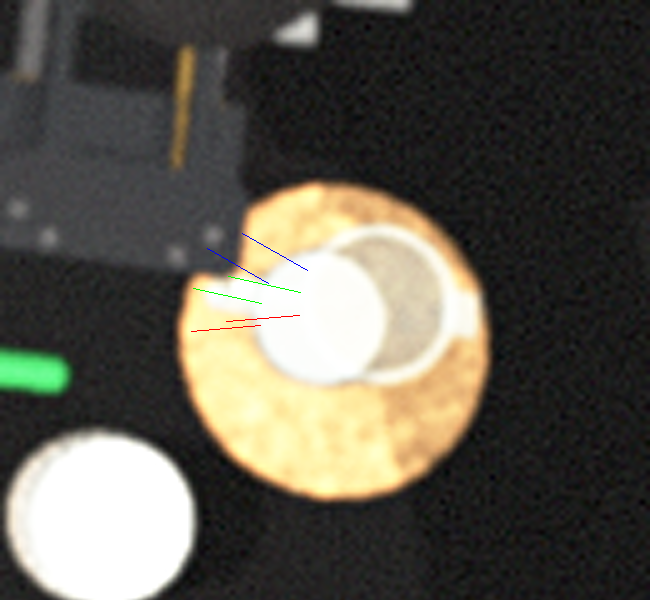

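View pics/jug2.png

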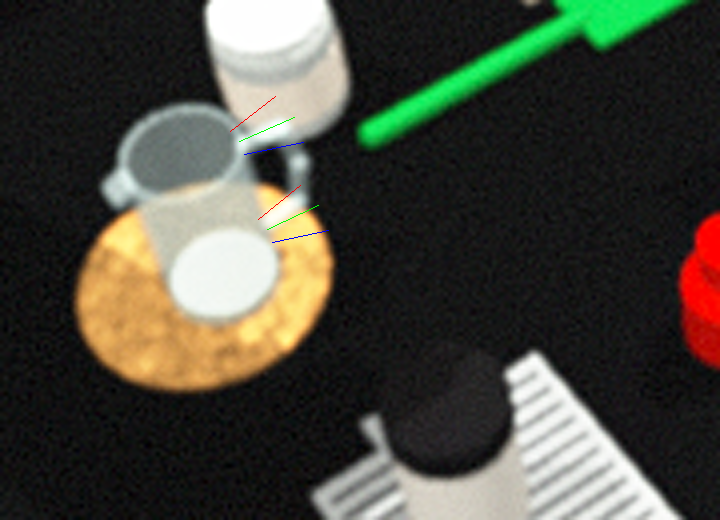

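The handle matches jug yaw ≈ -0.1 (green), so the current jaw direction, across its x, is right. Reaching for the jug.

Emit:
move_arm(jaw=[0,0,0,0,0], offset=[[0.025,0,0.047],[0.025,0,0.047],[0.024,0,0.048],[0,0.06,0],[0,0.03,0]], roll=[0,0,0,0,0])

```text
t: 35.88
eef_pos: [0.3996, -0.3123, 0.1101]
ee_rot: [-1.572, -0.002, 3.116]
force: [0.1, 0.9, 0.1]
width: 0.0875
```

Run:
```python
from h import *
go([.401,-.312,.05],-np.pi-.05)
f=arm.grab_frame('scene'); s=arm.get_state();e=s['eef_pos'];print(e,s['width'],s['force'])
im=f['pixels'].copy(); 
x0=80;y0=130
cv2.imwrite('pics/g17.png',cv2.resize(f['pixels'][y0:y0+190,x0:x0+190],None,fx=3,fy=3,interpolation=cv2.INTER_CUBIC))
```

```text
t 35.88 at [ 0.3996 -0.3123  0.1101] [-1.572  -0.0019  3.1163] off [-0.0016  0.0601 -0.0002] len 0.06015213162465557 roll 0.024714255781291605
[ 0.3981 -0.3111  0.107 ] 0.08730719970277456 [-1.8669  1.0221 -4.3506]
```

View pics/g17.png

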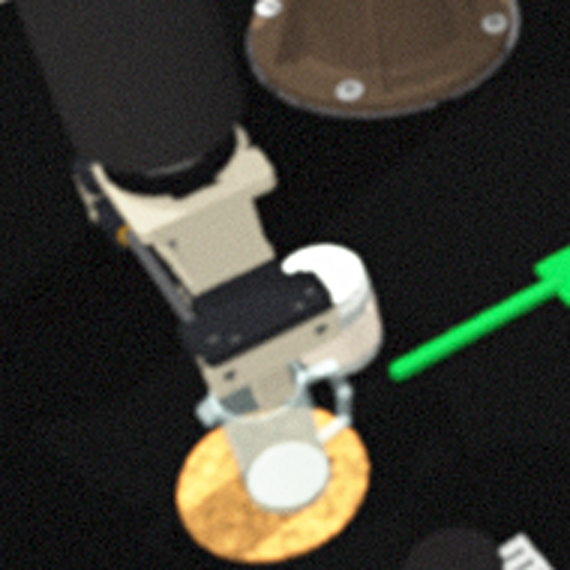

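Emit:
move_arm(jaw=[0,0,0,0], offset=[[-0.001,0.02,0],[0,0.02,0],[0,0.015,0],[0,0,0]], roll=[0.02,0,0,0])

```text
t: 36.42
eef_pos: [0.402, -0.312, 0.057]
ee_rot: [-1.571, -0.002, 3.099]
force: [0.1, 0.2, 0.3]
width: 0.0876
```

Run:
```python
from h import *
go([.401,-.312,.05],-np.pi-.05)
f=arm.grab_frame('scene'); s=arm.get_state();e=s['eef_pos'];print(e,s['width'],s['force'])
x0=80;y0=150
a=cv2.resize(f['pixels'][y0:y0+150,x0:x0+150],(400,400),interpolation=cv2.INTER_CUBIC)
f=arm.grab_frame('top')
x0=370;y0=240
b=cv2.resize(f['pixels'][y0:y0+150,x0:x0+150],(400,400),interpolation=cv2.INTER_CUBIC)
cv2.imwrite('pics/g18.png',np.hstack([a,b]))
```

```text
t 36.42 at [ 0.402 -0.312  0.057] [-1.5712 -0.0016  3.0989] off [0.001  0.007  0.0001] len 0.007030102452089954 roll 0.0073004095993809415
[ 0.4025 -0.3123  0.0577] 0.08794898946841821 [-0.4923  0.4515  0.068 ]
```

View pics/g18.png

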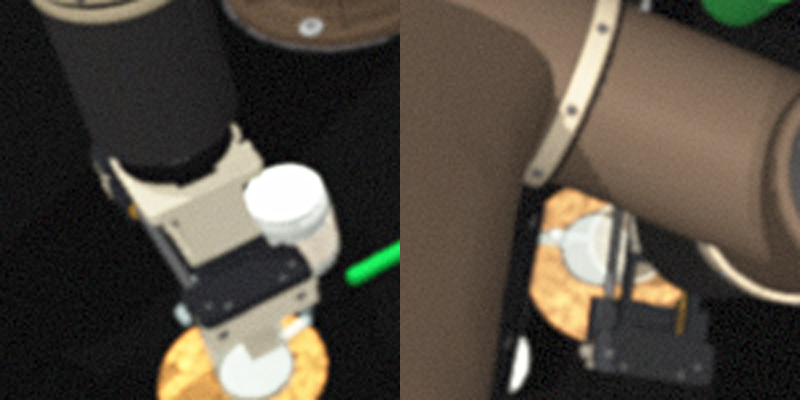

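Emit:
move_arm(jaw=[0,0,0], offset=[[0,0.005,0],[0,0.005,0],[0,0,0]], roll=[0,0,0])

```text
t: 36.9
eef_pos: [0.402, -0.3121, 0.0471]
ee_rot: [-1.571, -0.001, 3.098]
force: [-0.4, 0.3, 0.5]
width: 0.0878
```

Emit:
move_arm(jaw=[0.5,0.5,0.5,0.5,0.5], offset=[[0,0,0],[0,0,0],[0,0,0],[0,0,0],[0,0,0]], roll=[0,0,0,0,0], grip_force=20)

```text
t: 37.52
eef_pos: [0.4022, -0.3122, 0.0475]
ee_rot: [-1.571, -0.0, 3.099]
force: [-1.3, 0.3, 1.7]
width: 0.0584
```

Emit:
move_arm(jaw=[0.5,0.5,0.5,0.5], offset=[[0,0,0],[0,-0.01,0],[0,-0.025,0],[0,-0.035,0]], roll=[0,0,0,0])

```text
t: 38.02
eef_pos: [0.4016, -0.3118, 0.1177]
ee_rot: [-1.572, -0.002, 3.098]
force: [-0.2, -0.6, -2.7]
width: 0.0587
```

Run:
```python
from h import *
go([.48,-.08,.115])
f=arm.grab_frame('scene'); s=arm.get_state();e=s['eef_pos'];print(e,s['width'],s['force'])
x0=80;y0=150
a=cv2.resize(f['pixels'][y0:y0+150,x0:x0+150],(400,400),interpolation=cv2.INTER_CUBIC)
cv2.imwrite('pics/g19.png',a)
```

```text
t 38.02 at [ 0.4016 -0.3118  0.1177] [-1.5717 -0.002   3.0984] off [-0.0683  0.0028 -0.235 ] len 0.2447030632947916 roll None
[ 0.4044 -0.3134  0.1231] 0.0580503213476239 [ 2.1434 -1.9706  2.1499]
```

View pics/g19.png

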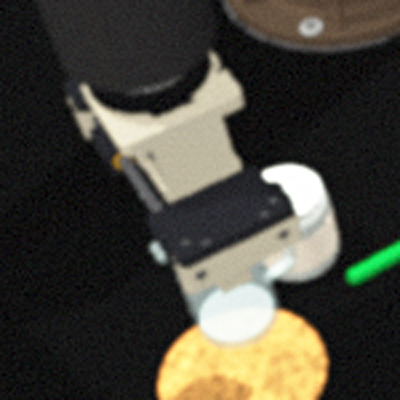

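The jug is lifted. I'll set it down temporarily at about (0.48, -0.08).

Emit:
move_arm(jaw=[0.5,0.5,0.5,0.5,0.5], offset=[[-0.017,0,-0.047],[-0.017,0,-0.047],[-0.017,0,-0.047],[-0.017,0,-0.047],[0,0,-0.045]], roll=[0,0,0,0,0])

```text
t: 38.7
eef_pos: [0.4815, -0.0805, 0.1178]
ee_rot: [-1.571, 0.001, 3.099]
force: [-0.3, -0.0, -3.0]
width: 0.0587
```

Emit:
move_arm(jaw=[0.5,0.5,0.5,0.5], offset=[[0,0,0],[0,0.04,0],[0,0.025,0],[0,0,0]], roll=[0,0,0,0])

```text
t: 39.2
eef_pos: [0.4786, -0.0831, 0.0511]
ee_rot: [-1.57, -0.004, 3.098]
force: [0.4, -0.1, -2.0]
width: 0.0586
```

Emit:
move_arm(jaw=[0.5,0.5,0.5], offset=[[0,0.006,0],[0,0.003,0],[0,0,0]], roll=[0,0,0])

```text
t: 39.58
eef_pos: [0.4806, -0.0824, 0.0439]
ee_rot: [-1.571, 0.001, 3.098]
force: [-0.2, 0.2, -2.3]
width: 0.0582
```

Emit:
move_arm(jaw=[0.5,0.5], offset=[[0,0.0015,0],[0,0,0]], roll=[0,0])

```text
t: 39.83
eef_pos: [0.4807, -0.0824, 0.0424]
ee_rot: [-1.571, 0.001, 3.099]
force: [-1.1, -0.3, 0.4]
width: 0.0584
```

Touching down. I'll release it and go up.

Emit:
move_arm(jaw=[0.2,0,0,0,0], offset=[[0,0.0005,0],[0,0,0],[0,0,0],[0,-0.03,0],[0,-0.06,0]], roll=[0,0,0,0,0])

```text
t: 40.45
eef_pos: [0.4784, -0.0826, 0.1305]
ee_rot: [-1.57, -0.006, 3.098]
force: [1.5, 0.3, -0.1]
width: 0.0871
```

Emit:
move_arm(jaw=[0,0,0,0], offset=[[0,-0.05,0],[-0.025,-0.01,0.05],[-0.025,0,0.05],[-0.025,0,0.05]], roll=[0,0,0,0])

```text
t: 40.95
eef_pos: [0.5496, -0.2369, 0.192]
ee_rot: [-1.571, 0.001, 3.099]
force: [1.0, 0.9, -0.3]
width: 0.0874
```

Run:
```python
from h import *
go([.596,-.283,.19],-np.pi+.6)
f=arm.grab_frame('scene'); cv2.imwrite('pics/s20.png',f['pixels'])
for t in('sugar','jug'): print([(r['position'],r['p']) for r in arm.landmark_of(f,t)])
```

```text
t 40.95 at [ 0.5496 -0.2369  0.192 ] [-1.5708  0.0011  3.0993] off [-0.0483  0.002   0.0441] len 0.06542086720260662 roll -0.6422820560398481
[([0.6306, -0.4115, 0.0028], 0.82), ([0.5957, -0.2829, 0.0099], 0.73), ([0.7424, -0.2889, -0.0005], 0.58), ([0.4782, -0.0835, -0.0041], 0.44)]
[([0.4822, -0.0821, -0.0049], 0.97), ([0.7276, 0.1422, 0.0022], 0.23)]
```

View pics/s20.png

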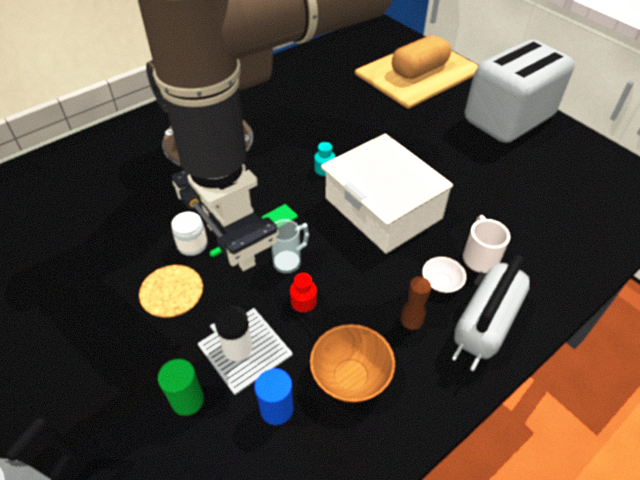

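The jug stands at pixel (287,250) and the mat is free. Now the sugar jar, black lid at (232,325), with the same jaw direction.

Emit:
move_arm(jaw=[0,0,0,0,0], offset=[[-0.024,0,0.022],[-0.024,0,0.022],[0,0.06,0],[0,0.05,0],[0,0.02,0]], roll=[0,0,0,0,0])

```text
t: 41.72
eef_pos: [0.5925, -0.2799, 0.058]
ee_rot: [-1.572, -0.005, 3.099]
force: [-0.1, 0.1, -0.0]
width: 0.0879
```

Run:
```python
from h import *
go([.596,-.283,.046],-np.pi-.05)
f=arm.grab_frame('scene'); s=arm.get_state();e=s['eef_pos'];print(e,s['width'],s['force'])
x0=150;y0=220
cv2.imwrite('pics/g21.png',cv2.resize(f['pixels'][y0:y0+180,x0:x0+180],None,fx=3,fy=3,interpolation=cv2.INTER_CUBIC))
```

```text
t 41.73 at [ 0.5925 -0.2799  0.058 ] [-1.5721 -0.0048  3.0987] off [-0.0037  0.012   0.0029] len 0.012878647525699703 roll 0.007133210463220685
[ 0.5919 -0.2797  0.0564] 0.0876728430789618 [-0.1974  0.3215 -1.9594]
```

View pics/g21.png

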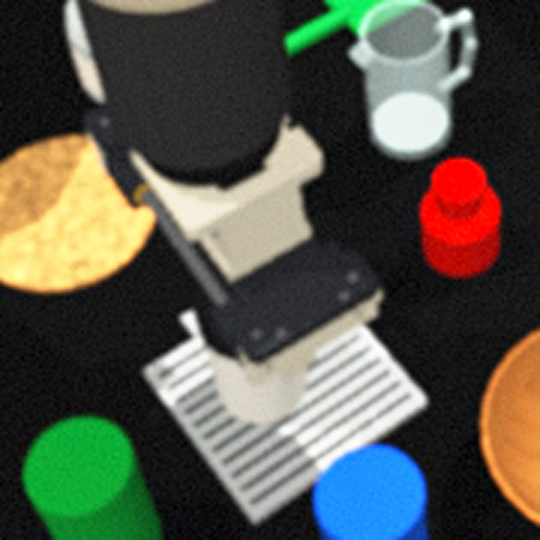

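Emit:
move_arm(jaw=[0,0,0.5,0.5,0.5], offset=[[-0.003,0.006,0.003],[0,0.005,0],[0,0,0],[0,0,0],[0,0,0]], roll=[0,0,0,0,0])

```text
t: 42.4
eef_pos: [0.5979, -0.2846, 0.051]
ee_rot: [-1.571, 0.001, 3.099]
force: [-2.0, -0.3, 1.2]
width: 0.0629
```

Emit:
move_arm(jaw=[0.5,0.5,0.5], offset=[[0,0,0],[0,0,0],[0,0,0]], roll=[0,0,0])

```text
t: 42.78
eef_pos: [0.5976, -0.2847, 0.0509]
ee_rot: [-1.571, 0.0, 3.099]
force: [-2.7, 0.5, 5.0]
width: 0.0594
```

Emit:
move_arm(jaw=[0.5,0.5,0.5,0.5], offset=[[0,-0.01,0],[0,-0.03,0],[0,-0.04,0],[0,0,0]], roll=[0,0,0,0])

```text
t: 43.28
eef_pos: [0.6002, -0.2852, 0.1344]
ee_rot: [-1.569, 0.007, 3.099]
force: [0.2, -0.0, -3.1]
width: 0.0595
```

Run:
```python
from h import *
s=arm.get_state();print(s['width'],s['force'])
go([.392,-.318,.13])
```

```text
0.05952158931087999 [ 0.1979 -0.0366 -3.0961]
t 43.27 at [ 0.6002 -0.2852  0.1344] [-1.5693  0.0066  3.0991] off [0.2067 0.0031 0.0416] len 0.2108336965665905 roll None
```

Emit:
move_arm(jaw=[0.5,0.5,0.5,0.5,0.5], offset=[[0.051,0,0.01],[0.051,0,0.01],[0.051,0,0.01],[0.051,0,0.011],[0,0,0]], roll=[0,0,0,0,0])

```text
t: 43.9
eef_pos: [0.3883, -0.3164, 0.1299]
ee_rot: [-1.572, -0.001, 3.096]
force: [-0.1, -0.2, -1.9]
width: 0.0595
```

Emit:
move_arm(jaw=[0.5,0.5,0.5,0.5], offset=[[0,0.05,0],[0,0.02,0],[0,0,0],[0,0,0]], roll=[0,0,0,0])

```text
t: 44.4
eef_pos: [0.3931, -0.317, 0.0611]
ee_rot: [-1.57, 0.001, 3.099]
force: [-0.4, 0.1, -2.0]
width: 0.0595
```

Run:
```python
from h import *
s=arm.get_state();print(s['width'],s['force'])
go([.392,-.318,.052])
f=arm.grab_frame('scene'); 
x0=80;y0=170
cv2.imwrite('pics/g22.png',cv2.resize(f['pixels'][y0:y0+180,x0:x0+180],None,fx=3,fy=3,interpolation=cv2.INTER_CUBIC))
```

```text
0.05946273809806353 [-0.3686  0.1493 -1.9689]
t 44.4 at [ 0.3931 -0.317   0.0611] [-1.5704  0.0007  3.0991] off [0.001  0.0091 0.001 ] len 0.009171391398694483 roll None
```

View pics/g22.png

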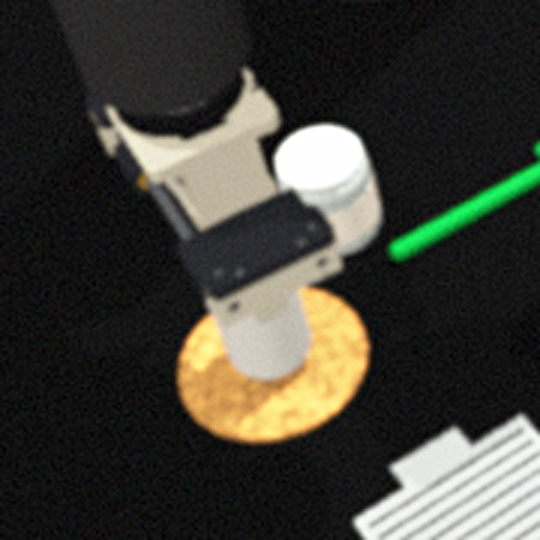

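Emit:
move_arm(jaw=[0.5,0.5,0.5], offset=[[0,0.006,0],[0,0.002,0],[0,0,0]], roll=[0,0,0])

```text
t: 44.82
eef_pos: [0.3921, -0.3168, 0.0524]
ee_rot: [-1.571, -0.0, 3.099]
force: [-0.2, 0.5, -1.6]
width: 0.0596
```

Emit:
move_arm(jaw=[0.5,0.5], offset=[[0,0.0015,0],[0,0,0]], roll=[0,0])

```text
t: 45.08
eef_pos: [0.3922, -0.3168, 0.051]
ee_rot: [-1.571, 0.0, 3.099]
force: [0.3, -0.2, -2.3]
width: 0.0595
```

Emit:
move_arm(jaw=[0.5,0.5], offset=[[0,0.001,0],[0,0,0]], roll=[0,0])

```text
t: 45.32
eef_pos: [0.3922, -0.3172, 0.0508]
ee_rot: [-1.57, 0.0, 3.099]
force: [-1.3, 1.0, 7.6]
width: 0.0594
```

Emit:
move_arm(jaw=[0.5,0.5], offset=[[0,0.001,0],[0,0,0]], roll=[0,0])

```text
t: 45.58
eef_pos: [0.3923, -0.3174, 0.0507]
ee_rot: [-1.569, 0.001, 3.099]
force: [-5.3, 2.6, 16.0]
width: 0.0594
```

Set down. I'll release, rise and go to the jug.

Emit:
move_arm(jaw=[0.5,0,0,0,0], offset=[[0,-0.0015,0],[0,0,0],[0,0,0],[0,0,0],[0,-0.05,0]], roll=[0,0,0,0,0])

```text
t: 46.2
eef_pos: [0.3896, -0.3157, 0.0978]
ee_rot: [-1.573, -0.007, 3.098]
force: [2.0, -1.4, 1.3]
width: 0.0867
```

Emit:
move_arm(jaw=[0,0,0,0,0], offset=[[0,-0.06,0],[0,-0.03,0],[-0.018,0,-0.055],[-0.018,0,-0.055],[-0.018,0,-0.055]], roll=[0,0,0,0,0])

```text
t: 46.82
eef_pos: [0.4536, -0.1528, 0.1907]
ee_rot: [-1.571, 0.001, 3.098]
force: [0.5, -0.0, 0.6]
width: 0.0876
```

Run:
```python
from h import *
f=arm.grab_frame('scene'); cv2.imwrite('pics/s23.png',f['pixels'])
for t in('sugar','jug'): print([(r['position'],r['p']) for r in arm.landmark_of(f,t)])
f=arm.grab_frame('top')
for t in('sugar','jug'): print([(r['position'],r['p']) for r in arm.landmark_of(f,t)])
go([.481,-.082,.19])
```

```text
[([0.3904, -0.3159, 0.0086], 0.95), ([0.6278, -0.4149, -0.0002], 0.87), ([0.7409, -0.2914, 0.0042], 0.75)]
[([0.4797, -0.0817, -0.0034], 0.85), ([0.4928, 0.2839, 0.098], 0.2)]
[([0.627, -0.4095, -0.0038], 0.93), ([0.3915, -0.3183, 0.0025], 0.91)]
[([0.4803, -0.0861, -0.0036], 0.76), ([0.3705, -0.1007, -0.0013], 0.17)]
t 47.12 at [ 0.453  -0.1546  0.1904] [-1.5707 -0.0003  3.0987] off [-0.0249  0.0003 -0.0737] len 0.07781148518594243 roll None
```

View pics/s23.png

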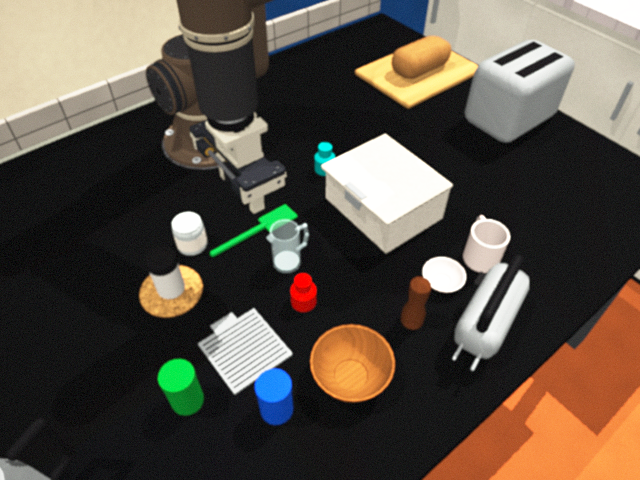

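The sugar stands on the mat at (168,280), about (0.391, -0.317), and the tray at (245,350) is empty. I'll re-grip the jug where I released it.

Emit:
move_arm(jaw=[0,0,0,0,0], offset=[[-0.012,0,-0.037],[-0.013,0,-0.036],[0,0.06,0],[0,0.05,0],[0,0.02,0]], roll=[0,0,0,0,0])

```text
t: 47.75
eef_pos: [0.479, -0.084, 0.0576]
ee_rot: [-1.57, -0.004, 3.096]
force: [0.5, 0.5, -0.3]
width: 0.0876
```

Emit:
move_arm(jaw=[0,0,0.5,0.5,0.5], offset=[[0,0.01,0],[0,0.005,0],[0,0,0],[0,0,0],[0,0,0]], roll=[0,0,0,0,0])

```text
t: 48.38
eef_pos: [0.4818, -0.0823, 0.0461]
ee_rot: [-1.571, 0.001, 3.099]
force: [-0.1, 0.3, 0.5]
width: 0.063
```

Emit:
move_arm(jaw=[0.5,0.5,0.5], offset=[[0,0,0],[0,0,0],[0,0,0]], roll=[0,0,0])

```text
t: 48.75
eef_pos: [0.4815, -0.0824, 0.0459]
ee_rot: [-1.571, 0.0, 3.099]
force: [-1.9, 1.1, 6.5]
width: 0.0585
```

Emit:
move_arm(jaw=[0.5,0.5,0.5,0.5,0.5], offset=[[0,-0.01,0],[0,-0.03,0],[0,-0.05,0],[0,-0.05,0],[0,0,0]], roll=[0,0,0,0,0])

```text
t: 49.38
eef_pos: [0.4838, -0.0822, 0.1898]
ee_rot: [-1.572, 0.008, 3.099]
force: [-0.4, 0.6, -3.6]
width: 0.0584
```

Run:
```python
from h import *
s=arm.get_state();print(s['width'],s['force'])
go([.606,-.271,.185])
```

```text
0.058439966433629705 [-0.3512  0.6404 -3.6135]
t 49.38 at [ 0.4838 -0.0822  0.1898] [-1.5721  0.0077  3.0991] off [-0.1301  0.0055  0.1835] len 0.22495332330119336 roll None
```

Emit:
move_arm(jaw=[0.5,0.5,0.5,0.5,0.5], offset=[[-0.032,0,0.046],[-0.033,0,0.046],[-0.033,0,0.046],[-0.032,0,0.046],[0,0,0]], roll=[0,0,0,0,0])

```text
t: 50.0
eef_pos: [0.6033, -0.2746, 0.1819]
ee_rot: [-1.571, -0.004, 3.095]
force: [-1.3, 0.7, -5.3]
width: 0.0583
```

Emit:
move_arm(jaw=[0.5,0.5,0.5,0.5,0.5], offset=[[0,0.05,0],[0,0.05,0],[0,0.025,0],[0,0,0],[0,0,0]], roll=[0,0,0,0,0])

```text
t: 50.62
eef_pos: [0.6039, -0.2718, 0.0615]
ee_rot: [-1.57, 0.001, 3.099]
force: [-1.0, 0.0, -2.1]
width: 0.0584
```

Run:
```python
from h import *
s=arm.get_state();print(s['width'],s['force'])
go([.606,-.271,.053])
f=arm.grab_frame('scene'); 
x0=150;y0=220
cv2.imwrite('pics/g24.png',cv2.resize(f['pixels'][y0:y0+180,x0:x0+180],None,fx=3,fy=3,interpolation=cv2.INTER_CUBIC))
```

```text
0.0583601113676855 [-1.0142  0.0104 -2.1238]
t 50.62 at [ 0.6039 -0.2718  0.0615] [-1.5704  0.001   3.0991] off [-0.002   0.0085 -0.0009] len 0.008768642984182744 roll None
```

View pics/g24.png

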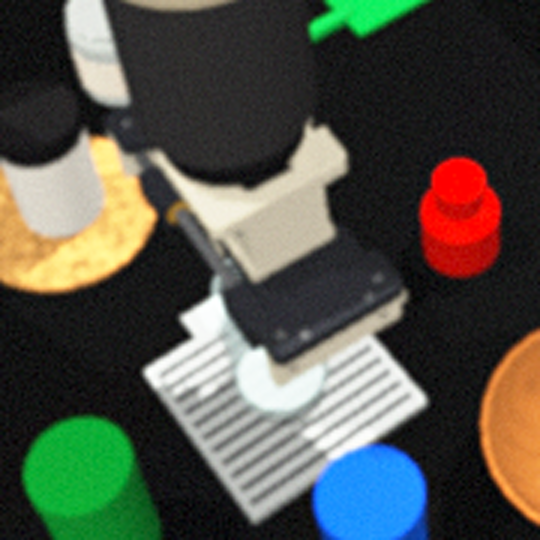

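Emit:
move_arm(jaw=[0.5,0.5,0.5], offset=[[-0.002,0.006,0],[0,0.002,0],[0,0,0]], roll=[0,0,0])

```text
t: 51.05
eef_pos: [0.6052, -0.2719, 0.0525]
ee_rot: [-1.571, -0.0, 3.099]
force: [-0.0, -0.2, -2.3]
width: 0.0582
```

Emit:
move_arm(jaw=[0.5,0.5], offset=[[0,0.0015,0],[0,0,0]], roll=[0,0])

```text
t: 51.3
eef_pos: [0.6054, -0.2723, 0.0521]
ee_rot: [-1.57, 0.001, 3.099]
force: [-3.2, 1.2, 6.0]
width: 0.0583
```

Touchdown. I'll release, rise and clear the view.

Emit:
move_arm(jaw=[0.5,0,0,0,0], offset=[[0,-0.0005,0],[0,0,0],[0,0,0],[0,0,0],[0,-0.05,0]], roll=[0,0,0,0,0])

```text
t: 51.92
eef_pos: [0.6024, -0.271, 0.0976]
ee_rot: [-1.573, -0.008, 3.098]
force: [1.4, -0.6, 0.6]
width: 0.0872
```

Emit:
move_arm(jaw=[0,0,0,0,0], offset=[[0,-0.06,0],[0,-0.06,0],[0.03,0,-0.05],[0.03,0,-0.05],[0.03,0,-0.05]], roll=[0,0,0,0,0])

```text
t: 52.55
eef_pos: [0.5209, -0.1169, 0.2215]
ee_rot: [-1.571, 0.001, 3.098]
force: [1.5, 0.8, 0.4]
width: 0.0877
```

Emit:
move_arm(jaw=[0,0,0,0], offset=[[0,0,-0.06],[0,0,-0.06],[0,0,-0.06],[0,0,0]], roll=[0,0,0,0])

```text
t: 53.05
eef_pos: [0.5297, 0.0653, 0.2214]
ee_rot: [-1.571, 0.0, 3.103]
force: [0.1, -0.8, -0.0]
width: 0.0875
```

Run:
```python
from h import *
for n in('scene','top'):
    f=arm.grab_frame(n); cv2.imwrite(f'pics/end_{n}.png',f['pixels'])
    for t in('sugar','jug','mat','tray','lid_edge','bowl','cup','mill','tin','dish','spatula'): print(n,t,[(r['position'],round(r['p'],2)) for r in arm.landmark_of(f,t)][:3])
```

```text
scene sugar [([0.7418, -0.2925, 0.0012], 0.66), ([0.3892, -0.3171, 0.0069], 0.6), ([0.6256, -0.4083, 0.0036], 0.58)]
scene jug [([0.6072, -0.2719, 0.0], 0.75)]
scene mat [([0.3944, -0.3185, -0.0003], 0.7)]
scene tray [([0.6023, -0.2709, -0.0014], 0.84)]
scene lid_edge [([0.4872, 0.1065, 0.1145], 0.77)]
scene bowl [([0.7737, -0.1529, -0.0014], 0.73)]
scene cup [([0.7399, 0.2585, 0.0012], 0.94), ([0.4869, 0.1068, 0.1112], 0.58)]
scene mill [([0.7563, 0.0276, -0.0016], 0.62)]
scene tin [([0.3069, -0.2194, 0.0041], 0.97)]
scene dish [([0.7295, 0.1477, 0.0014], 0.78), ([0.3099, -0.2188, 0.0011], 0.34)]
scene spatula [([0.3674, -0.1008, -0.0014], 0.86), ([0.3912, -0.3162, 0.0089], 0.28)]
top sugar [([0.6269, -0.4119, -0.0002], 0.78), ([0.3951, -0.3154, 0.0033], 0.76), ([0.7442, -0.2979, 0.0013], 0.7)]
top jug [([0.606, -0.2776, 0.0046], 0.7)]
top mat [([0.3916, -0.3189, 0.0007], 0.75), ([0.6083, -0.2756, 0.0002], 0.72)]
top tray [([0.6054, -0.2731, -0.0004], 0.87), ([0.3914, -0.3184, 0.0007], 0.33)]
top lid_edge [([0.4835, 0.1049, 0.1096], 0.9)]
top bowl [([0.7705, -0.1552, -0.0013], 0.6), ([0.7585, 0.0264, 0.0013], 0.41)]
top cup [([0.4864, 0.1051, 0.1101], 0.62), ([0.607, -0.2758, 0.0026], 0.5)]
top mill [([0.7596, 0.0284, 0.0014], 0.86)]
top tin [([0.3061, -0.2179, 0.0017], 0.62)]
top dish []
top spatula [([0.3671, -0.0977, -0.0011], 0.6)]
```

View pics/end_scene.png

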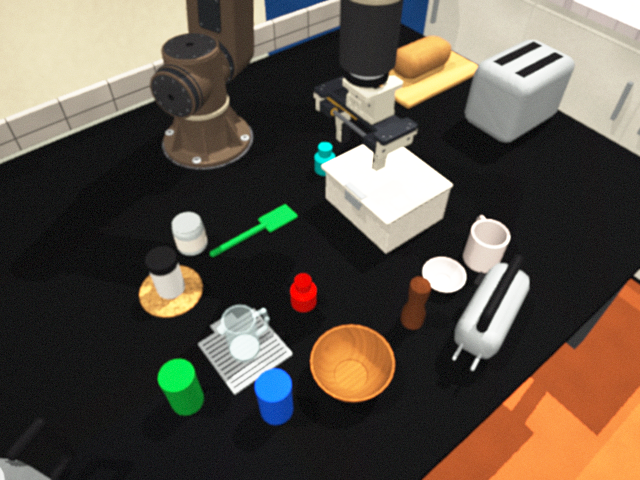

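View pics/end_top.png

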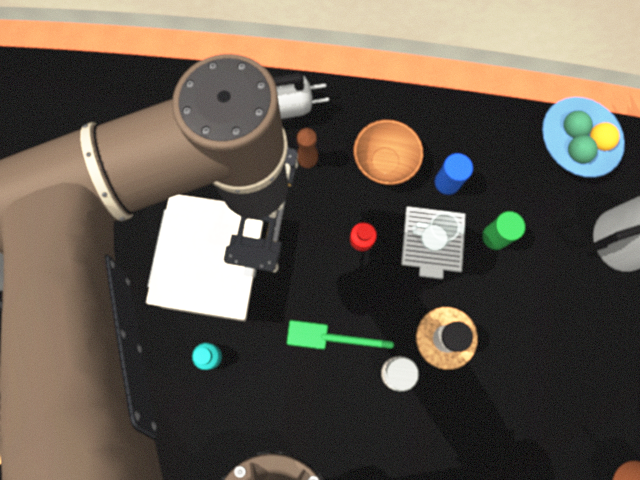

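```bash
python3 -c "
from station import arm
s=arm.get_state();print(s['t'],s['force']);print(arm.job_done())"
```

```text
54.25 [-0.02643604  0.8977863   0.26615573]
the job is handed in; nothing more can be done
None
```

I put both amber spice jars upright in the bin, closed and latched its lid, and swapped the jug and the sugar jar. The job was handed in at about 54 s of the 210 s allowed.

**Last checks**
- **Jars:** the last view inside the bin, taken just before the lid closed, showed both jars upright. I found no third amber jar, including behind the bin once the lid was down. One jar was knocked about 3 cm aside during the run, and I picked it up from its new place.
- **Lid:** I pressed until it stopped moving, with the force at about 45 N (18 N of that was needed to move it). Afterwards the edge read 0.110–0.115 m high and lay on the angle-0 line in the image. It had read about 0.13 m before pressing.
- **Jug and sugar:** both stand upright and within about 8 mm of the centres of the tray and the mat.
- **Everything else:** the bowl, cup, mill, tin and spatula measured within about 5 mm of their starting positions, and the dish within about 6 mm. The dish was found only in the scene camera's picture.

**What failed or disagreed**
- The first two grasps missed the cap because the real fingertips sit about 3 cm above the reported tool position. Working from where the fingers actually met things fixed that.
- The latch itself cannot be read directly; I judged it from the pressing force and the images.

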